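Index the parts carousel and load the fuse pack through the flap gate

TASK

Turn the parts carousel by its black knob until the empty yellow bay squarely faces the gate with the orange spring flaps, then slide the cream fuse pack lengthwise in along the metal apron, through the flaps and fully home, pressing until you feel it stop firmly (about 5 to 15 newtons) against the back of that bay without ramming it. Leave the pack lying flat in the yellow bay, the bay still facing the gate, both flaps sprung shut behind the pack, and the objects standing around undisturbed.

Things in the scene. Friction and masses are not known exactly. Their poses are not given: they have to be found in the camera images.
- carousel: The whole round parts carousel, fixed at a varying place and heading. Origin: on its turning axis at worktop level; its x points from the gate to the axis. White round wall and grey base, 137 mm outer radius. A clear cover, top 43 mm above the worktop, lies over the bays, save for a slot open above, 49 mm wide, from the gate 37 mm inward, where closed fingers pointing down can follow the pack in.
- gate (a point): Middle of the gate in the wall, at the level of the carousel floor and apron (14 mm above the worktop). x points level into the carousel, straight to the turning axis 131 mm away; y left when looking in; z up. Opening 49 mm wide between grey posts (12 mm thick along x, top 29 mm above the floor). The home pack's centre is 55.5 mm inside the gate, its outer end 30.5 mm inside.
- apron (a point): Middle of the flat bare metal loading apron outside the gate, on its surface, 14 mm above the worktop, 67 mm out from the gate; axes as the gate's. Apron 100 mm wide, no rims, ending 111 mm out from the gate. Near the gate two upright aluminium cheeks, 20 mm high, 3 mm thick, make a funnel 80 mm wide inside at 36 mm out from the gate, 52 mm wide at 5 mm out.
- empty_bay (a point): In the empty bay (yellow floor, two side walls 44 mm apart, 22 mm high): where the fuse pack's centre lies when home against the bay's back wall; 75.5 mm from the turning axis, 8 mm above the floor. Axes turn with the turntable: negative x points out through the bay's mouth, z up. The pack's long side lies along this x. The other five bays hold parts fixed in them.
- turntable (a joint): Angle of the turntable (rad), anticlockwise positive seen from above; the yellow bay faces the gate squarely at 0 and equally at 6.283. Starts between 1.3 and 4.98; turns either way with about 0.06 N m of friction and stays where it is left.
- knob_grip (a point): On the turning axis, 80 mm above the worktop: height to grip the round black fluted knob, 40 mm across, from 50 to 94 mm above the worktop, fixed on the turntable. Below it (46 to 50 mm) a white dial, 68 mm across, whose yellow patch points to the empty bay; axes turn with the turntable.
- pack_center (a point): Cream cardboard fuse pack: solid box 30 mm (own x) x 50 mm (own y, long side) x 16 mm high, about 20 to 50 g, lying flat and loose on the worktop. Point: its centre, half-way up; axes of the box.
- flap_left (a joint): Left orange spring flap of the gate (looking in): stiff leaf 23 mm wide, 2.5 mm thick, 23 mm high, on an upright hinge at the left post; 0 shut, swings only inward, to 1.57 rad. About 1 N opens it; a weak spring shuts it when nothing is in its way. A pack whose outer end is less than 23 mm inside the gate can hold it open.
- flap_right (a joint): Right orange spring flap, mirror image of the left one; 0 shut, inward to 1.57 rad.
- flux_bottle: Bystander, loose: white bottle with red neck, 38 mm across, 118 mm high. Origin at the centre of its underside.
- solder_reel: Bystander, loose: grey solder reel lying flat, 53 mm across, 24 mm high. Origin at the centre of its underside.
- heat_sink: Bystander, loose: grey finned heat sink, 30 x 35 x 18 mm. Origin at the centre of its underside.
Things that resemble listed ones, but are neither listed nor needed, are in the scene too. What is shaped like the part that bears pack_center but green or turquoise is not meant.

How it is judged (in metres and radians):
On the way, in this order (a step that is already met when the one before it is completed fails the run):
1. the yellow bay has been turned to face the gate (x of empty_bay in the frame of gate below 0.065 m and y of empty_bay in the frame of gate between -0.01 and 0.01 m), for 0.2 s.
2. the fuse pack is passing through the gate along the floor, pushing the flaps open (x of pack_center in the frame of gate between -0.02 and 0.04 m and y of pack_center in the frame of gate between -0.02 and 0.02 m and z of pack_center in the frame of gate below 0.016 m and value of joint any of flap_left, flap_right above 0.5 rad), for 0.05 s.
3. the fuse pack is pressed against the back of the yellow bay with a few newtons (x of pack_center in the frame of empty_bay between -0.006 and 0.007 m and y of pack_center in the frame of empty_bay between -0.012 and 0.012 m and contact force between fuse_pack and carousel above 3.5 N), for 0.05 s.
At the end, for the whole second after the job is handed in: The yellow bay faces the gate (its home point within 10 mm of the gate's centre line); the fuse pack lies flat at rest in that bay, its centre within 7 mm of home along the bay and 12 mm across it, its long side along the bay within 0.3 rad; both flaps are within 0.2 rad of shut (all of step 1 and x of pack_center in the frame of empty_bay between -0.007 and 0.007 m and y of pack_center in the frame of empty_bay between -0.012 and 0.012 m and z of pack_center in the frame of empty_bay between -0.005 and 0.006 m and angle between pack_center's own z axis and vertical below 0.15 rad and angle between the y axis of pack_center and the x axis of empty_bay, either way round below 0.3 rad and value of joint each of flap_left, flap_right below 0.2 rad and linear speed of fuse_pack below 0.02 m/s); the robot touches nothing.
It fails at once if the flux bottle was disturbed (moved over 30 mm) (distance of flux_bottle from where it was at the start of the episode above 0.03 m).
It fails at once if the solder reel was disturbed (moved over 30 mm) (distance of solder_reel from where it was at the start of the episode above 0.03 m).
It fails at once if the heat sink was disturbed (moved over 30 mm) (distance of heat_sink from where it was at the start of the episode above 0.03 m).
It fails at once if the fuse pack was rammed against the carousel with over 30 N while inside the gate (contact force between fuse_pack and carousel above 30 N and x of pack_center in the frame of gate above 0 m).
It also fails if it takes over 64 s, if anything falls off the work surface, if the arm or the gripper's body presses on something with over 40 N, if the wrist force passes 120 N, or if a joint passes its speed limit or range.

ROBOT

A 6-joint arm with a two-finger parallel gripper is mounted at the origin on a cart in front of the work surface, level with it; the furniture and walls round the work are solid. World frame = base frame: x ahead of the robot, y to its left, z up, the work surface at z = 0. Lengths are in mm, angles in rad, forces in N, time in s.
With the tool pointing down it reaches from about 350 to 875 mm from the base axis. Payload 4.2 kg.
Tool frame: the origin (TCP) lies at the very end of the fingers, on their centre line; the grasp point (between the pads) lies 19 mm behind it (arm.grasp_offset is the distance from the TCP to the grasp point, in mm); z points along the fingers, y is the direction in which the jaws open and shut (so a half turn about z gives the same grasp; the last joint's range is limited). The gripper opens to 85 mm and grips with 20 to 120 N. Pads are 22 mm wide; open, the fingers measure 114 mm over their backs; the gripper's body (76 mm by 85 mm) begins 54 mm behind the grasp point. The pads swing forward as they close: fully open they stand 13 mm farther back than shut.
Start: joints at [1.371, 0.385, 0.008, 0, -1.194, -0.259], TCP at [276.762, 560.359, 231.312] pointing down, gripper open.
Joint ranges: [-3.14, 3.14], [-1.21, 2.06], [-1.07, 1.41], [-3.16, 2.05], [-2.99, -0.16], [-3.1, 3.1]. Speed limits (rad/s): [2.79, 2.79, 3.14, 3.14, 3.14, 3.14].

INTERFACE

Orientations are given as a unit quaternion [x, y, z, w].
In Python, from bench import arm gives the robot as it stands.
- The arm moves only by the tool arm_command, never from a script. Its argument "commands" is one flat list of numbers, 4 for each row, row after row: the shift along the tool's x, y, z in m, then the turn about the tool's z in degrees. In form: [tx, ty, tz, roll, tx, ty, tz, roll, ...]. A call has exactly 5 rows; each row shifts and turns the pose as measured when the row begins, along the tool's axes as they then stand; what a row does not reach is not made up. A row lasts 1/10 s, in which the tool goes at most 50 mm and 8.59 degrees, less where a joint would pass 70% of its speed; a pose out of reach is approached as far as the arm can. A call with a gripper value outside its range is refused whole. "jaw" is the opening, from 0 (shut) to 1 (fully open), set as the call begins (left out, the last holds). The fingers move at their own pace and stop on an object; the grip force is fixed at half the most. Time passes only in rows, so rows that do not move let the fingers close, or fill a call up. It gives the time, the measured TCP pose, the force and the opening at its end, in the units of the state.
- arm.read_state(): the state, without advancing time (a new reading comes with each control period).
- arm.get_image(name): name is "side" or "top" or "wrist"; returns the picture (480x640x3 uint8, red, green, blue); there is no depth.
- arm.camera_info(name): a dict with "camera_matrix" (3x3 intrinsics, pixels), "k1" (the pictures are not rectified: a ray, as slopes to the right and down, at radius r is drawn at 1 + k1 r^2 times it, then the intrinsics apply), "world_from_camera" (4x4, takes a point from camera to world coordinates). Camera axes: x right, y down, z forward; pixel columns grow to the right and rows downward; lengths in mm; the calibration is good to about 2 mm. A picture is of the moment at which its call begins: read the wrist's pose just before it. camera_info takes no time and is no camera call; for the wrist camera it gives the pose at the moment of the call.
- arm.job_done(): hands the job in, once; it reports no verdict.
Trained networks look in the newest picture that a camera, given by its name, has taken for a name from the list of things; names that differ only in an ending like _2 or _b are one class to them, and where a whole thing is asked for, a point or a joint stands for the part that bears it (a point fixed in the world has none). Each returns a list of dicts, best first, with "confidence" (0 to 1); they miss things now and then, are a little off and sometimes report something else, mostly with a low value. They report only what shows in the picture. A call takes as long as a camera call. They do not tell look-alikes from the thing itself.
- arm.regions_of(camera, target): "mask" (480x640 bool, what is visible of it).
- arm.place_of(camera, target): "centre" ([x, y, z] in mm, in the coordinates of the camera as it stood for that picture, good to about 4 mm: a listed point, or the origin of a listed thing).
The state is a dict: "clock": time; "joints": joint angles; "joint_vel": joint speeds; "joint_efforts": joint torques, N m; "position": TCP position; "ee_rot": TCP orientation; "contact_force": force on the tool from outside, world axes, zero at the start; "wrist_torque": the same for the moment, N m; "gripper_width": finger opening in mm.
Only numpy, scipy, OpenCV 4.12 (cv2) and the standard library are available. Lean on these libraries where they do the work, as an engineer would, in place of code of your own. Each camera call takes 0.05 s, during which the arm holds its last target.

## Working session

There is one attempt and no reset: what is moved stays moved. The work goes in short steps, Python scripts to look and compute and a tool call to move; the robot and the scene stay as the last step left them, time stands still between calls to the robot, and variables do not carry over. Pictures are saved under pics/ and viewed, and the job is handed in when it is done.

Besides the shell and the picture viewer there is one more tool, called after "Call:" in YAML: its name, and indented under it one key for each argument. arm_command: Moves the arm, as the interface text tells. Its arguments: {"type":"object","properties":{"commands":{"type":"array"},"jaw":{"type":"number"}},"required":["commands"]}

```bash
ls; mkdir -p pics; python3 - <<'E'
from bench import arm
import cv2, numpy as np
s=arm.read_state(); print(s)
for n in ["side","top","wrist"]:
    im=arm.get_image(n); cv2.imwrite(f"pics/{n}0.png",im[:,:,::-1])
    i=arm.camera_info(n); print(n,np.round(i["camera_matrix"],1).tolist(),i["k1"],np.round(i["world_from_camera"],3).tolist())
E
```

```text
pics
{'clock': 0.0, 'joints': array([ 1.37059965e+00,  3.85539876e-01,  6.60882391e-03, -5.28990653e-04,
       -1.19399205e+00, -2.58568494e-01]), 'joint_vel': array([-0.00073938,  0.00075229,  0.00170127,  0.00019648,  0.0001312 ,
        0.00180654]), 'joint_efforts': array([ 4.44108018e-04, -3.92292416e+01,  1.88402206e+01,  4.18623447e+00,
       -4.69354927e-03, -2.70609050e-06]), 'position': array([276.50783023, 559.84390772, 230.22054905]), 'ee_rot': array([ 9.73784193e-01, -2.27471217e-01, -2.14699907e-04,  1.07010737e-03]), 'contact_force': array([-0.37909678,  0.58675958, -0.09780209]), 'wrist_torque': array([ 0.02865164,  0.0484466 , -0.02752849]), 'gripper_width': 85.42557045607148}
side [[471.6, 0.0, 324.7], [0.0, 471.6, 240.5], [0.0, 0.0, 1.0]] -0.12388358128952064 [[-0.997, 0.037, -0.066, 654.483], [0.076, 0.489, -0.869, 644.515], [-0.0, -0.872, -0.49, 495.546], [0.0, 0.0, 0.0, 1.0]]
top [[494.1, 0.0, 320.4], [0.0, 494.1, 236.6], [0.0, 0.0, 1.0]] -0.022860941058754438 [[0.015, -0.997, 0.076, 530.771], [-1.0, -0.016, -0.017, -117.119], [0.018, -0.076, -0.997, 942.987], [0.0, 0.0, 0.0, 1.0]]
wrist [[342.8, 0.0, 321.6], [0.0, 342.8, 243.2], [0.0, 0.0, 1.0]] 0.01778850450519591 [[-0.444, -0.855, -0.269, 344.15], [-0.896, 0.424, 0.131, 527.967], [0.002, 0.3, -0.954, 372.544], [0.0, 0.0, 0.0, 1.0]]
```

View pics/top0.png

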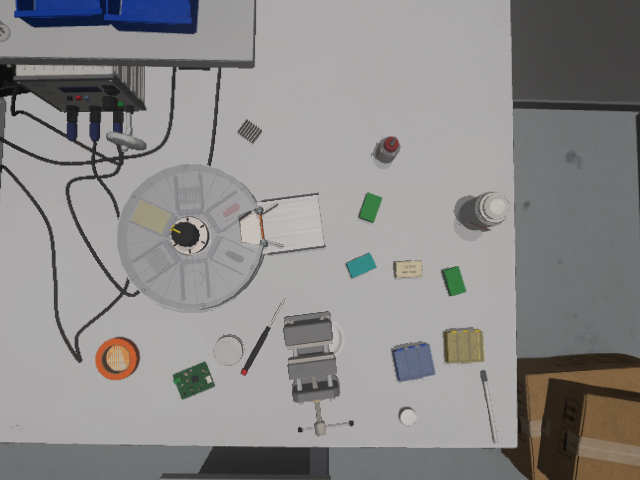

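View pics/side0.png

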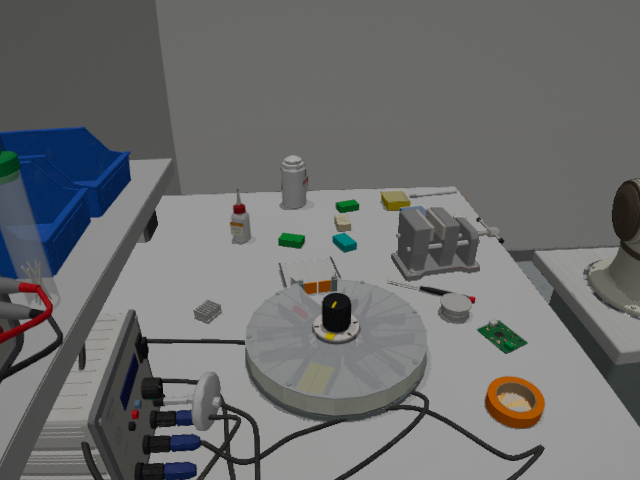

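View pics/wrist0.png

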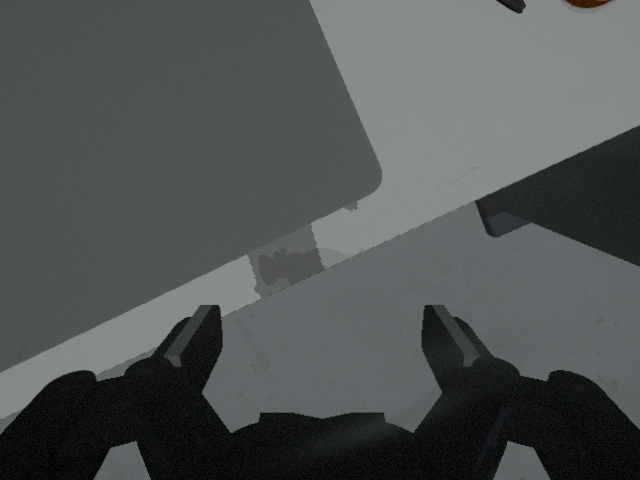

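The top view shows the carousel at about (190,236), its gate facing right with the flaps at (263,226), and the yellow bay up-left at (152,216). The cream pack is at (408,269). The bottle is at (388,150), the heat sink at (250,131), and the reel candidate at (228,350). Next I measure them.

```bash
cat > h.py <<'E'
from bench import arm
import numpy as np, cv2
from scipy.spatial.transform import Rotation as R
def net(cam,t,n=3):
    T=arm.camera_info(cam)["world_from_camera"]
    return [(round(d["confidence"],2),np.round((T@np.r_[d["centre"],1])[:3],1).tolist()) for d in arm.place_of(cam,t)[:n]]
def ray(cam,uv,z,T=None):
    i=arm.camera_info(cam);K=i["camera_matrix"];T=i["world_from_camera"] if T is None else T
    p=np.array([(uv[0]-K[0,2])/K[0,0],(uv[1]-K[1,2])/K[1,1]]); q=p.copy()
    for _ in range(20): q=p/(1+i["k1"]*(q@q))
    d=T[:3,:3]@np.r_[q,1]; o=T[:3,3]
    return o+d*(z-o[2])/d[2]
def proj(cam,P):
    i=arm.camera_info(cam);K=i["camera_matrix"];T=np.linalg.inv(i["world_from_camera"])
    c=T[:3,:3]@np.array(P)+T[:3,3]; q=c[:2]/c[2]; q=q*(1+i["k1"]*(q@q)); return K[:2,:2]@q+K[:2,2]
def st():
    s=arm.read_state(); r=R.from_quat(s["ee_rot"]).as_matrix()
    print("t",round(s["clock"],2),"pos",np.round(s["position"],1),"x",np.round(r[:,0],3),"z",np.round(r[:,2],3),"yaw",round(np.degrees(np.arctan2(r[1,0],r[0,0])),2),"F",np.round(s["contact_force"],1),"w",round(s["gripper_width"],1),"j6",round(s["joints"][5],3))
    return s
E
python3 - <<'E'
from h import *
for c in ["top","side"]:
    arm.get_image(c)
    for t in ["carousel","gate","apron","empty_bay","knob_grip","pack_center","solder_reel"]:
        print(c,t,net(c,t))
st()
E
python3 - <<'E'
import cv2
im=cv2.imread("pics/top0.png"); cv2.imwrite("pics/topc.png",cv2.resize(im[150:320,100:340],None,fx=3.3,fy=3.3,interpolation=cv2.INTER_CUBIC))
cv2.imwrite("pics/topp.png",cv2.resize(im[230:310,330:480],None,fx=5,fy=5,interpolation=cv2.INTER_CUBIC))
E
```

```text
top carousel [(0.96, [601.6, 104.1, -1.0])]
top gate [(0.66, [616.2, -19.0, 14.6])]
top apron [(0.85, [627.6, -96.3, 14.4])]
top empty_bay [(0.36, [593.1, 105.3, 78.5]), (0.18, [804.9, 7.5, -2.2])]
top knob_grip [(0.71, [594.3, 108.0, 76.9])]
top pack_center [(0.95, [550.9, -207.6, 8.0]), (0.9, [657.8, -225.1, 2.3]), (0.84, [547.4, -301.5, 8.1])]
top solder_reel [(0.8, [392.3, 31.9, -1.8])]
side carousel [(0.71, [598.4, 105.9, 3.1])]
side gate [(0.62, [615.9, -21.8, 13.8]), (0.61, [766.0, -257.4, 0.7])]
side apron [(0.76, [626.6, -93.5, 15.5]), (0.32, [598.5, 109.4, 79.6])]
side empty_bay [(0.69, [800.6, 7.7, -0.6])]
side knob_grip [(0.89, [599.9, 105.4, 81.1])]
side pack_center [(0.88, [657.0, -229.8, 10.5]), (0.76, [521.0, -392.5, 5.7]), (0.69, [546.3, -209.5, 8.7])]
side solder_reel [(0.92, [385.8, 35.1, -1.9])]
t 0.95 pos [276.8 560.4 231.3] x [ 0.897 -0.443 -0.   ] z [ 0.  0. -1.] yaw -26.29 F [ 0.5  0.5 -0.8] w 85.5 j6 -0.259
```

View pics/topc.png

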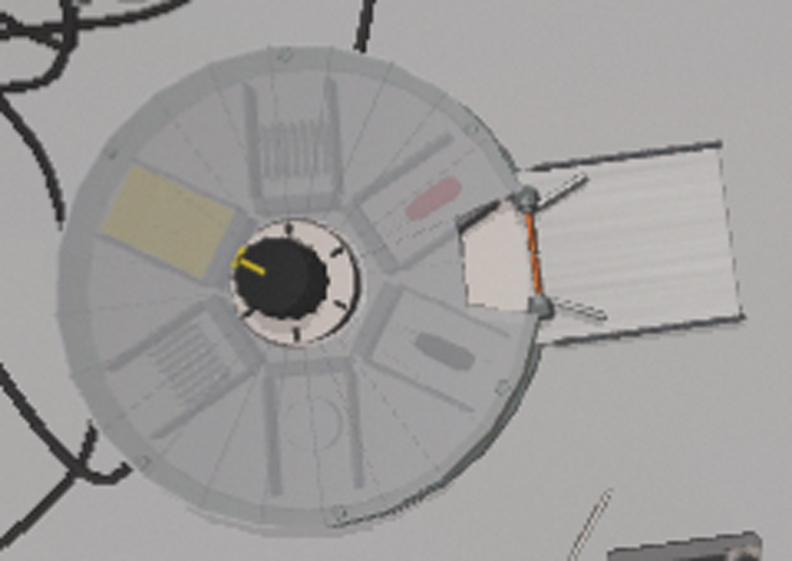

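View pics/topp.png

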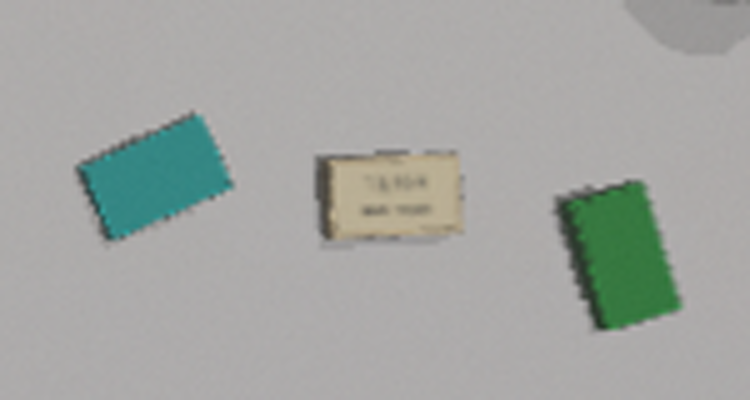

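```bash
python3 - <<'E'
from h import *
f=lambda u,v,z: ray("top",(100+u/3.3,150+v/3.3),z)
a=f(720,145,14);b=f(743,317,14);print("apron end",a,b,np.linalg.norm(a-b))
p=f(527,198,43);q=f(542,305,43);print("posts",p,q,np.linalg.norm(p-q),(p+q)/2)
ax1=f(294,283,50);ax2=f(282,278,94);print("axis",ax1,ax2)
ax=(ax1+ax2)/2
def ang(v): return np.degrees(np.arctan2(v[1],v[0]))
m=(a+b)/2;g=(p+q)/2
d=b-a; n=np.array([-d[1],d[0]])  # perpendicular
print("in dir est: posts perp",ang(np.array([q[1]-p[1],-(q[0]-p[0])])),"apron perp",ang(np.array([d[1],-d[0]])),"m->ax",ang(ax-m),"g->ax",ang(ax-g),np.linalg.norm((ax-g)[:2]),np.linalg.norm((ax-m)[:2]))
o=(f(130,165,14)+f(103,232,14))/2;i=(f(233,212,14)+f(205,278,14))/2
print("bay out dir",ang(o-i),ang(o-ax),o,i)
print("patch",ang(f(241,258,50)-ax),ang(f(240,257,94)-ax2))
# pack
im=arm.get_image("top");
hsv=cv2.cvtColor(im,cv2.COLOR_RGB2HSV)
h=lambda u,v,z: ray("top",(330+u/5,230+v/5),z)
c=[h(329,157,16),h(457,152,16),h(462,230,16),h(328,240,16)]
print("pack",np.round(c,1).tolist(),np.mean(c,0),ang(c[0]-c[1]),ang(c[3]-c[2]),[np.linalg.norm(c[k]-c[(k+1)%4]) for k in range(4)])
for t in ["pack_center"]:
    for dd in arm.regions_of("top",t):
        M=dd["mask"]; ys,xs=np.where(M)
        (cx,cy),wh,an=cv2.minAreaRect(np.c_[xs,ys].astype(np.float32)); print(round(dd["confidence"],2),M.sum(),cx,cy,wh,an,im[M].mean(0).round())
print(net("top","pack_center",6))
E
```

```text
apron end [ 683.19784455 -127.61299159   14.        ] [ 584.31555619 -142.25787894   14.        ] 99.96089072897745
posts [646.8452343  -20.64227997  43.        ] [587.49719688 -30.36559797  43.        ] 60.13927550061601 [617.17121559 -25.50393897  43.        ]
axis [596.92160718 104.92284429  50.        ] [596.17069914 100.31394086  94.        ]
in dir est: posts perp 99.30442283532696 apron perp 98.42450795121096 m->ax 98.90249788479198 g->ax 99.14498611171861 129.77181913239573 240.45050622627832
bay out dir 66.64323753334284 66.44631360770029 [646.40563552 216.9941574   14.        ] [620.66011794 157.37638272  14.        ]
patch 66.78469088977273 64.49308993628723
pack [[557.4, -275.5, 16.0], [560.0, -324.0, 16.0], [530.8, -325.9, 16.0], [526.3, -275.3, 16.0]] [ 543.62591632 -300.1635053    16.        ] 93.08607531561287 95.04402954695807 [np.float64(48.490764539622084), np.float64(29.34119185285585), np.float64(50.76459787265642), np.float64(31.134205522803633)]
0.97 441 407.9825439453125 268.65087890625 (15.980037689208984, 27.76531410217285) 87.1375961303711 [171. 161. 136.]
0.83 356 370.3500061035156 206.4500274658203 (14.862703323364258, 24.66576385498047) 18.43494987487793 [ 57. 122.  67.]
0.76 481 453.7547607421875 280.8662414550781 (27.370132446289062, 18.11507797241211) 73.61045837402344 [ 58. 114.  66.]
0.7 429 360.5688781738281 264.6573791503906 (16.090011596679688, 26.969379425048828) 66.37062072753906 [ 55. 133. 130.]
0.48 1713 214.43470764160156 232.3030242919922 (37.39850997924805, 89.73152923583984) 84.64418029785156 [135. 129. 125.]
[(0.87, [657.0, -225.1, 5.0]), (0.71, [520.8, -383.2, 8.0]), (0.7, [552.4, -208.5, 8.1]), (0.58, [544.9, -299.6, 9.5])]
```

Call:
arm_command:
  commands: [0.035,0.019,0,0,0.035,0.019,0,0,0.035,0.019,0,0,0.035,0.019,0,0,0.035,0.019,0,0]
  jaw: 1.0

```text
clock: 1.6
position: [392.8, 397.1, 230.5]
ee_rot: [0.975, -0.223, 0.0, -0.001]
contact_force: [0.6, 0.6, -0.1]
gripper_width: 85.6
```

Call:
arm_command:
  commands: [0.035,0.019,0,0,0.035,0.019,0,0,0.035,0.019,0,0,0.035,0.019,0,0,0.035,0.019,0,0]

```text
clock: 2.1
position: [513.1, 228.5, 231.8]
ee_rot: [0.975, -0.222, 0.001, -0.002]
contact_force: [0.9, 0.8, 0.4]
gripper_width: 85.5
```

Call:
arm_command:
  commands: [0.033,0.018,0.02,0,0.033,0.018,0.02,0,0.033,0.018,0.02,0,0.032,0.018,0.02,0,0,0,0,0]

```text
clock: 2.6
position: [606.6, 98.9, 150.8]
ee_rot: [0.974, -0.224, 0.003, -0.004]
contact_force: [-1.1, -1.0, -0.9]
gripper_width: 85.6
```

```bash
python3 - <<'E'
from h import *
st()
im=arm.get_image("wrist"); cv2.imwrite("pics/w1.png",im[:,:,::-1])
for t in ["knob_grip","carousel","gate"]: print(t,net("wrist",t))
for z in (50,94): print(proj("wrist",[598,105,z]))
E
```

```text
t 2.6 pos [606.6  98.9 150.8] x [ 0.899 -0.437  0.005] z [ 0.008  0.006 -1.   ] yaw -25.94 F [-1.1 -1.  -0.9] w 85.6 j6 0.696
knob_grip [(0.84, [596.2, 106.4, 79.3])]
carousel [(0.84, [597.1, 111.2, 4.8])]
gate [(0.95, [615.8, -16.0, 18.4])]
[327.91788207 251.64698518]
[328.17238651 273.26975786]
```

View pics/w1.png

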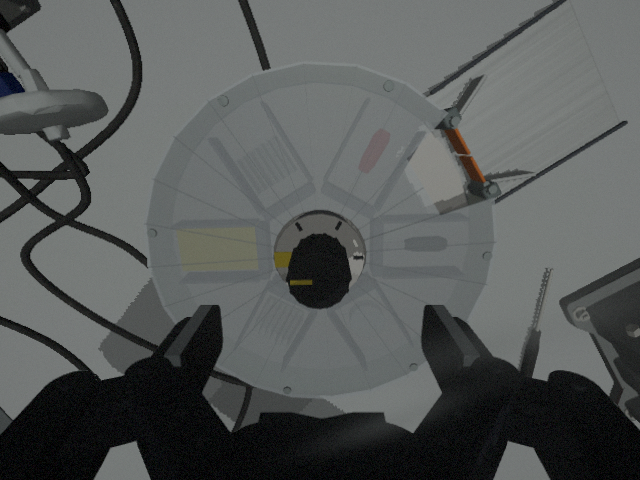

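```bash
python3 - <<'E'
from h import *
print(ray("wrist",(319.5,251),50),ray("wrist",(319,275),94)); s=st(); print(s["joints"].round(3), s["joint_vel"].round(3))
print(ray("wrist",(462,153),35))
im=cv2.imread("pics/w1.png"); cv2.imwrite("pics/w1c.png",cv2.resize(im[190:330,240:400],None,fx=4,fy=4,interpolation=cv2.INTER_CUBIC))
E
```

```text
[601.21303568 110.56917657  50.        ] [599.43344113 110.8137469   94.        ]
t 2.8 pos [606.7 103.4 155.3] x [ 0.902 -0.432  0.01 ] z [ 0.015  0.009 -1.   ] yaw -25.59 F [-0.9  0.1  1. ] w 85.3 j6 0.695
[ 0.431  0.422 -0.135 -0.002 -0.997  0.695] [ 0.017 -0.015  0.002 -0.001  0.001  0.002]
[620.36379479 -14.70922407  35.        ]
```

View pics/w1c.png

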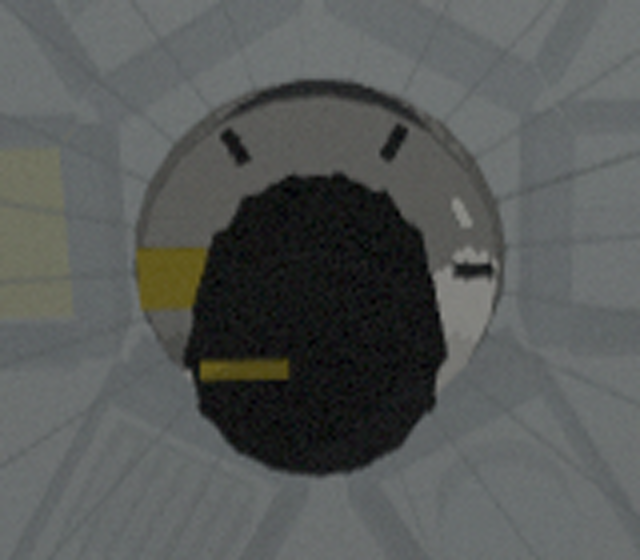

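Call:
arm_command:
  commands: [0,0,0,0,0,0,0,0,0,0,0,0,0,0,0,0,0,0,0,0]

```text
clock: 3.3
position: [606.4, 107.9, 159.2]
ee_rot: [0.976, -0.218, 0.009, -0.008]
contact_force: [0.2, 1.0, 1.0]
gripper_width: 85.2
```

```bash
python3 - <<'E'
from h import *
s=st(); i=arm.camera_info("wrist")["world_from_camera"]
im=arm.get_image("wrist"); cv2.imwrite("pics/w2.png",im[:,:,::-1]); cv2.imwrite("pics/w2c.png",cv2.resize(im[190:330,240:400,::-1],None,fx=4,fy=4,interpolation=cv2.INTER_CUBIC))
st()
np.save("T2.npy",i)
print(s["joint_vel"].round(3))
E
```

```text
t 3.3 pos [606.4 107.9 159.2] x [ 0.905 -0.426  0.014] z [ 0.021  0.011 -1.   ] yaw -25.21 F [0.2 1.  1. ] w 85.2 j6 0.694
t 3.35 pos [606.4 107.8 159.2] x [ 0.905 -0.426  0.014] z [ 0.021  0.011 -1.   ] yaw -25.22 F [ 0.1  0.3 -1.3] w 85.1 j6 0.694
[ 0.008 -0.007  0.     0.001 -0.002 -0.   ]
```

View pics/w2c.png

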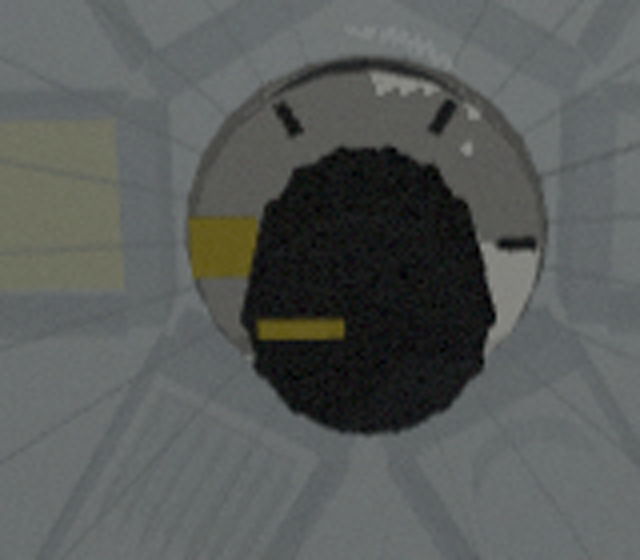

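```bash
python3 - <<'E'
from h import *
T=np.load("T2.npy")
f=lambda u,v,z: ray("wrist",(240+u/4,190+v/4),z,T)
print("dial",f(368,245,50), "L/R",f(189,245,50),f(546,245,50),"top",f(368,70,50))
print("knob top", f(370,322,94), f(244,322,94),f(496,322,94),f(370,435,94))
print(st()["joints"])
p=f(222,247,50)-f(368,245,50);print(np.degrees(np.arctan2(p[1],p[0])))
p=f(258,330,94)-f(345,328,94);print(np.degrees(np.arctan2(p[1],p[0])))
E
```

```text
dial [596.10989354 107.2510496   50.        ] L/R [610.69572265 138.69635079  50.        ] [581.69047588  76.15517902  50.        ] top [627.19522865  92.9299345   50.        ]
knob top [597.19721876 106.88219551  94.        ] [605.78990901 125.46484907  94.        ] [588.64444906  88.37235256  94.        ] [578.94569312 115.28527993  94.        ]
t 3.35 pos [606.4 107.8 159.2] x [ 0.905 -0.426  0.014] z [ 0.021  0.011 -1.   ] yaw -25.22 F [ 0.1  0.3 -1.3] w 85.1 j6 0.694
[ 0.43770286  0.41603915 -0.13348636 -0.0017005  -0.99734055  0.69404435]
65.94166366478579
66.59786979789226
```

Call:
arm_command:
  commands: [-0.005,0.003,0.02,0,-0.004,0.002,0.02,0,0,0,0.02,0,0,0,0.015,0,0,0,0.01,0]
  jaw: 0.85

```text
clock: 3.85
position: [599.9, 109.0, 74.2]
ee_rot: [0.976, -0.218, 0.012, -0.01]
contact_force: [0.1, -0.7, 0.2]
gripper_width: 72.7
```

```bash
python3 - <<'E'
from h import *
s=st(); print(s["joint_vel"].round(3))
E
```

```text
t 3.85 pos [599.9 109.   74.2] x [ 0.905 -0.425  0.019] z [ 0.028  0.014 -1.   ] yaw -25.19 F [ 0.1 -0.7  0.2] w 72.7 j6 0.687
[-0.001  0.13  -0.086  0.002  0.221  0.002]
```

Call:
arm_command:
  commands: [-0.001,0.002,0.003,0,-0.001,0.001,0.002,0,0,0.0,0.0,0,0,0,0,0,0,0,0,0]

```text
clock: 4.35
position: [597.3, 107.1, 69.3]
ee_rot: [0.976, -0.218, 0.012, -0.01]
contact_force: [-1.2, -0.7, 0.3]
gripper_width: 72.8
```

```bash
python3 - <<'E'
from h import *
s=st(); print(s["joint_vel"].round(3))
i=arm.camera_info("wrist")["world_from_camera"]
im=arm.get_image("wrist"); cv2.imwrite("pics/w3.png",im[:,:,::-1])
E
```

```text
t 4.35 pos [597.3 107.1  69.3] x [ 0.905 -0.425  0.02 ] z [ 0.029  0.014 -0.999] yaw -25.18 F [-1.2 -0.7  0.3] w 72.8 j6 0.688
[-0.001 -0.006  0.007  0.003 -0.001  0.   ]
```

View pics/w3.png

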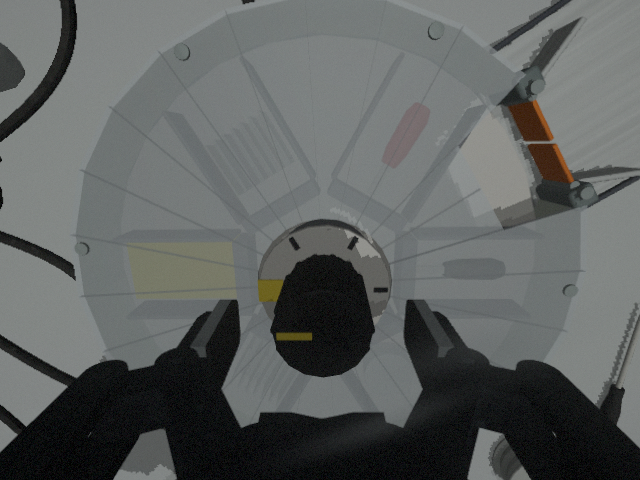

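Call:
arm_command:
  commands: [0,0,0.006,0,0,0,0.004,0,0,0,0,0,0,0,0,0,0,0,0,0]
  jaw: 0.0

```text
clock: 4.9
position: [597.8, 106.6, 60.1]
ee_rot: [0.976, -0.217, 0.013, -0.009]
contact_force: [-0.1, -0.0, 0.9]
gripper_width: 39.1
```

Call:
arm_command:
  commands: [0,0,0,0,0,0,0,0,0,0,0,0,0,0,0,0,0,0,0,0]
  jaw: 0.0

```text
clock: 5.4
position: [597.8, 106.6, 60.0]
ee_rot: [0.976, -0.217, 0.013, -0.008]
contact_force: [0.3, 0.1, 0.7]
gripper_width: 38.7
```

```bash
python3 - <<'E'
from h import *
s=st(); print(s["joint_vel"].round(3))
i=arm.camera_info("wrist")["world_from_camera"];np.save("T4.npy",i)
im=arm.get_image("wrist"); cv2.imwrite("pics/w4.png",im[:,:,::-1])
print(net("wrist","gate"))
E
```

```text
t 5.4 pos [597.8 106.6  60. ] x [ 0.906 -0.424  0.021] z [ 0.028  0.011 -1.   ] yaw -25.07 F [0.3 0.1 0.7] w 38.7 j6 0.688
[ 0.001  0.002 -0.     0.    -0.002 -0.001]
[(0.97, [613.5, -25.8, 14.7])]
```

View pics/w4.png

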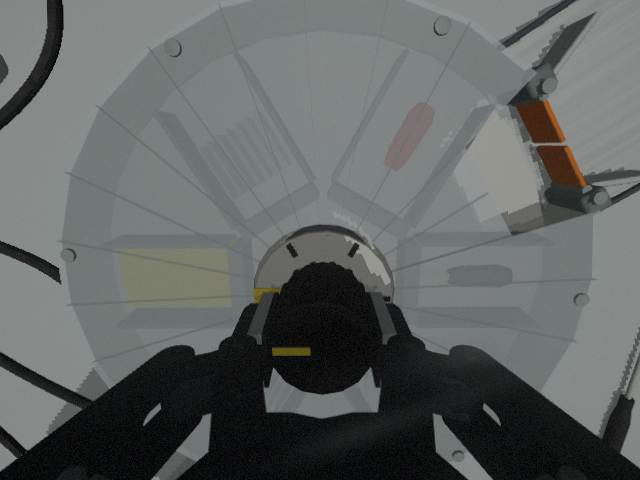

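```bash
python3 - <<'E'
from h import *
T=np.load("T4.npy")
p=ray("wrist",(544,84),43,T);q=ray("wrist",(597,199),43,T);g=(p+q)/2; print(p,q,np.linalg.norm(p-q),g)
ax=np.array([597.5,106,43]); d=g-ax; print(np.degrees(np.arctan2(d[1],d[0])),np.linalg.norm(d)); d=p-q; print(np.degrees(np.arctan2(d[1],d[0]))-90)
c=(ray("wrist",(233,251),14,T)+ray("wrist",(231,307),14,T))/2; o=(ray("wrist",(119,253),14,T)+ray("wrist",(126,306),14,T))/2
for d in (o-c,o-ax,c-ax): print(np.degrees(np.arctan2(d[1],d[0])),np.linalg.norm(d[:2]))
E
```

```text
[645.02627728 -17.24349887  43.        ] [587.38501466 -26.10366067  43.        ] 58.318244340918355 [616.20564597 -21.67357977  43.        ]
-81.66481254311417 129.0366000873325
-81.26133880724039
65.56975552563425 65.72461801970422
68.31618220073676 122.15712767135034
71.50603594381693 56.59568992942804
```

Call:
arm_command:
  commands: [0,0,0,5,0,0,0,8,0,0,0,8,0,0,0,8,0,0,0,8]
  jaw: 0.0

```text
clock: 6.0
position: [598.1, 106.9, 60.0]
ee_rot: [0.852, -0.523, 0.009, -0.011]
contact_force: [3.0, 1.0, 1.8]
gripper_width: 38.6
```

```bash
python3 - <<'E'
from h import *
st()
E
```

```text
t 6.0 pos [598.1 106.9  60. ] x [ 0.452 -0.892  0.005] z [ 0.027  0.008 -1.   ] yaw -63.14 F [3.  1.  1.8] w 38.6 j6 0.02
```

Call:
arm_command:
  commands: [0,0,0,8,0,0,0,8,0,0,0,8,0,0,0,8,0,0,0,8]
  jaw: 0.0

```text
clock: 6.5
position: [598.6, 106.8, 60.1]
ee_rot: [-0.612, 0.791, -0.005, 0.012]
contact_force: [2.1, 0.3, 2.4]
gripper_width: 38.9
```

Call:
arm_command:
  commands: [0,0,0,8,0,0,0,8,0,0,0,8,0,0,0,8,0,0,0,8]
  jaw: 0.0

```text
clock: 7.0
position: [599.1, 106.6, 60.1]
ee_rot: [-0.291, 0.957, -0.001, 0.013]
contact_force: [0.6, -0.1, 1.1]
gripper_width: 38.5
```

```bash
python3 - <<'E'
from h import *
st()
E
```

```text
t 7.0 pos [599.1 106.6  60.1] x [-0.83  -0.557 -0.024] z [ 0.025  0.005 -1.   ] yaw -146.11 F [ 0.6 -0.1  1.1] w 38.5 j6 -1.431
```

Call:
arm_command:
  commands: [0,0,0,8,0,0,0,8,0,0,0,6,0,0,0,2,0,0,0,0]
  jaw: 0.0

```text
clock: 7.5
position: [599.2, 106.1, 60.0]
ee_rot: [-0.079, 0.997, -0.0, 0.012]
contact_force: [-0.2, 0.9, 2.8]
gripper_width: 38.5
```

```bash
python3 - <<'E'
from h import *
s=st();print(s["joint_vel"].round(3))
i=arm.camera_info("wrist")["world_from_camera"];np.save("T5.npy",i)
im=arm.get_image("wrist"); cv2.imwrite("pics/w5.png",im[:,:,::-1])
E
```

```text
t 7.5 pos [599.2 106.1  60. ] x [-0.987 -0.157 -0.024] z [ 0.024  0.001 -1.   ] yaw -170.94 F [-0.2  0.9  2.8] w 38.5 j6 -1.868
[ 0.001 -0.001 -0.001  0.006 -0.003  0.004]
```

View pics/w5.png

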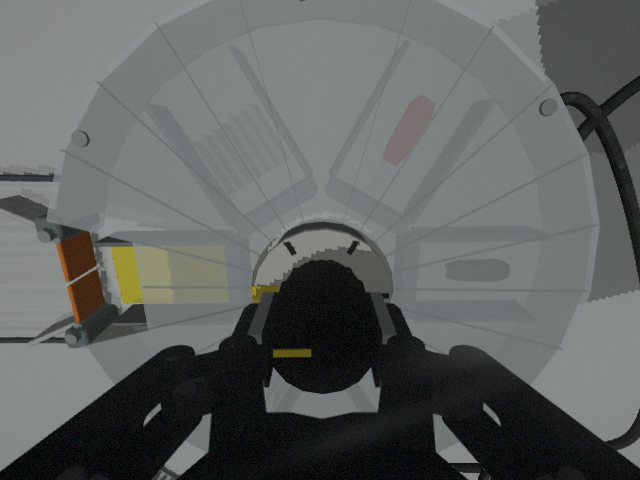

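```bash
python3 - <<'E'
from h import *
T=np.load("T5.npy")
p=ray("wrist",(48,231),43,T);q=ray("wrist",(74,337),43,T);g=(p+q)/2; print(p,q,np.linalg.norm(p-q),g)
ax=np.array([597.5,106,43]); d=g-ax; print(np.degrees(np.arctan2(d[1],d[0])),np.linalg.norm(d)); d=p-q; print(np.degrees(np.arctan2(d[1],d[0]))+90)
a=[ray("wrist",u,14,T) for u in [(224,246),(225,302),(110,247),(121,303)]]
c=(a[0]+a[1])/2; o=(a[2]+a[3])/2; print(np.round(a,1))
for d in (a[2]-a[0],a[3]-a[1],o-ax,c-ax): print(np.degrees(np.arctan2(d[1],d[0])),np.linalg.norm(d[:2]))
E
```

```text
[586.45898432 -25.43126924  43.        ] [644.28909389 -17.40010272  43.        ] 58.38511119167715 [615.3740391  -21.41568598  43.        ]
-82.01458228421805 128.663274900557
-82.09360823592223
[[592.3  49.9  14. ]
 [628.3  52.9  14. ]
 [603.1 -14.2  14. ]
 [638.7  -9.   14. ]]
-80.42118664462292 65.02705681604456
-80.47422027960543 62.79515290930411
-78.75713203592798 119.90789656722202
-76.83011620021983 56.0563034227272
```

Call:
arm_command:
  commands: [0,0,0,1.5,0,0,0,0.5,0,0,0,0,0,0,0,0,0,0,0,0]
  jaw: 0.0

```text
clock: 8.05
position: [599.2, 106.1, 60.0]
ee_rot: [-0.062, 0.998, -0.0, 0.012]
contact_force: [-0.1, 1.2, 2.4]
gripper_width: 38.5
```

Call:
arm_command:
  commands: [0,0,0,0,0,0,0,0,0,0,0,0,0,0,0,0,0,0,0,0]
  jaw: 0.8

```text
clock: 8.55
position: [599.4, 106.8, 59.1]
ee_rot: [-0.06, 0.998, 0.002, 0.013]
contact_force: [0.4, 0.5, 0.2]
gripper_width: 68.1
```

```bash
python3 - <<'E'
from h import *
s=st();print(s["joint_vel"].round(3))
E
```

```text
t 8.55 pos [599.4 106.8  59.1] x [-0.992 -0.119 -0.027] z [ 0.026  0.005 -1.   ] yaw -173.14 F [0.4 0.5 0.2] w 68.1 j6 -1.903
[-0.001  0.    -0.002 -0.002  0.005  0.001]
```

Call:
arm_command:
  commands: [0,0,-0.03,0,0,0,-0.04,0,0,0,-0.04,0,0,0,-0.02,-8,0,0,0,-8]

```text
clock: 9.05
position: [595.4, 105.8, 192.5]
ee_rot: [-0.202, 0.979, -0.0, 0.012]
contact_force: [-0.2, 0.5, -0.1]
gripper_width: 68.2
```

```bash
python3 - <<'E'
from h import *
im=arm.get_image("top"); cv2.imwrite("pics/top1.png",cv2.resize(im[150:320,100:340,::-1],None,fx=3.3,fy=3.3,interpolation=cv2.INTER_CUBIC))
st()
E
```

```text
t 9.1 pos [594.9 105.7 191.5] x [-0.917 -0.399 -0.022] z [ 0.022  0.004 -1.   ] yaw -156.46 F [-0.7 -0.2 -0.4] w 68.2 j6 -1.61
```

View pics/top1.png

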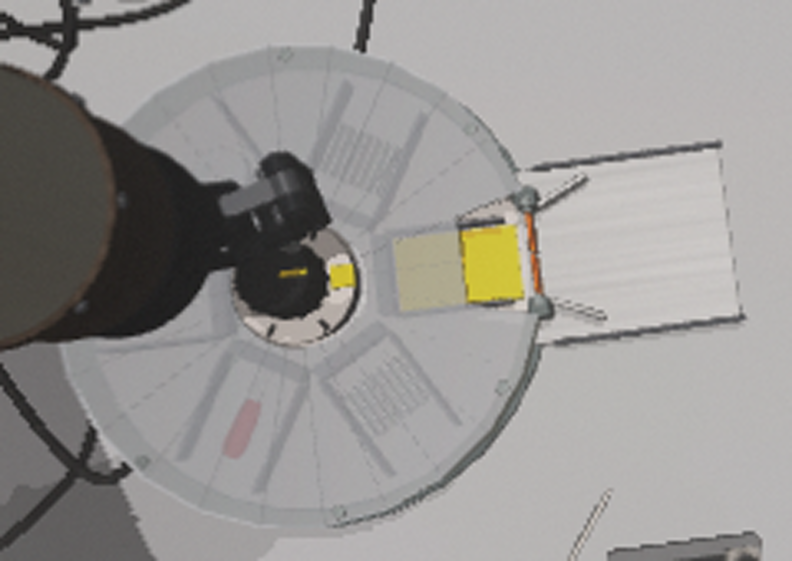

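```bash
python3 - <<'E'
import numpy as np
y=-156.5
for k in range(10):
    c,s=np.cos(np.radians(y)),np.sin(np.radians(y)); dx,dy=-4.8,-39
    print(round((dx*c+dy*s)/1000,3),round((dx*s-dy*c)/1000,3)); y+=7
E
```

```text
0.02 -0.034
0.024 -0.031
0.028 -0.028
0.031 -0.024
0.034 -0.021
0.036 -0.016
0.037 -0.012
0.039 -0.007
0.039 -0.002
0.039 0.002
```

Call:
arm_command:
  commands: [0.02,-0.034,0,-7,0.024,-0.031,0,-7,0.028,-0.028,0,-7,0.031,-0.024,0,-7,0.034,-0.021,0,-7]

```text
clock: 9.6
position: [570.4, -91.3, 187.9]
ee_rot: [-0.498, 0.867, -0.003, 0.01]
contact_force: [0.7, -0.1, 0.7]
gripper_width: 68.3
```

```bash
python3 - <<'E'
from h import *
st()
E
```

```text
t 9.6 pos [570.4 -91.3 187.9] x [-0.505 -0.863 -0.016] z [ 0.021  0.006 -1.   ] yaw -120.31 F [ 0.7 -0.1  0.7] w 68.3 j6 -0.647
```

Call:
arm_command:
  commands: [0.036,-0.016,0.01,-7,0.037,-0.012,0.01,-7,0.039,-0.007,0.01,-7,0.039,-0.002,0.01,-7,0.032,0.002,0.01,-3]

```text
clock: 10.1
position: [550.2, -286.9, 133.6]
ee_rot: [0.715, -0.699, 0.005, -0.01]
contact_force: [1.2, 0.4, -0.7]
gripper_width: 68.3
```

Call:
arm_command:
  commands: [0.0,0.0,0.0,0,0,0,0,0,0,0,0,0,0,0,0,0,0,0,0,0]

```text
clock: 10.6
position: [547.9, -288.1, 130.0]
ee_rot: [0.711, -0.703, 0.002, -0.009]
contact_force: [0.1, 0.7, -0.9]
gripper_width: 68.5
```

```bash
python3 - <<'E'
from h import *
st(); T=arm.camera_info("wrist")["world_from_camera"]; np.save("T6.npy",T)
im=arm.get_image("wrist"); cv2.imwrite("pics/w6.png",im[:,:,::-1]); print(net("wrist","pack_center"))
st()
for d in arm.regions_of("wrist","pack_center"):
    M=d["mask"]; ys,xs=np.where(M); print(round(d["confidence"],2),M.sum(),xs.mean(),ys.mean(),im[M].mean(0).round())
    if M.sum()>300: print(cv2.boxPoints(cv2.minAreaRect(np.c_[xs,ys].astype(np.float32))).round(1).tolist())
E
```

```text
t 10.6 pos [ 547.9 -288.1  130. ] x [ 0.011 -1.    -0.009] z [ 0.015  0.009 -1.   ] yaw -89.36 F [ 0.1  0.7 -0.9] w 68.5 j6 0.249
[(0.68, [549.4, -206.2, -0.3]), (0.67, [543.9, -303.1, 9.3]), (0.65, [525.8, -386.1, 4.1])]
t 10.7 pos [ 548.  -288.2  130.1] x [ 0.011 -1.    -0.009] z [ 0.016  0.009 -1.   ] yaw -89.35 F [ 0.   0.  -0.1] w 68.0 j6 0.249
0.76 2189 321.13430790315215 320.34719049794427 [25. 72. 70.]
[[290.3999938964844, 301.3999938964844], [323.6000061035156, 284.29998779296875], [351.8999938964844, 339.5], [318.70001220703125, 356.5]]
0.73 3409 362.89351716045763 98.55500146670578 [36. 88. 47.]
[[319.8999938964844, 88.4000015258789], [393.20001220703125, 64.5999984741211], [407.5, 108.9000015258789], [334.20001220703125, 132.60000610351562]]
0.7 2533 329.59336754836164 219.74575602052903 [101. 100.  85.]
[[308.5, 187.89999389648438], [347.79998779296875, 186.39999389648438], [350.3999938964844, 252.10000610351562], [311.1000061035156, 253.6999969482422]]
0.6 2204 188.89156079854808 298.1016333938294 [30. 75. 39.]
[[153.89999389648438, 309.29998779296875], [166.60000610351562, 271.20001220703125], [227.8000030517578, 291.6000061035156], [215.10000610351562, 329.70001220703125]]
0.46 4712 39.74299660441426 278.82831069609506 [62. 62. 61.]
[[-17.700000762939453, 268.5], [77.5, 234.5], [98.5999984741211, 293.3999938964844], [3.299999952316284, 327.3999938964844]]
```

View pics/w6.png

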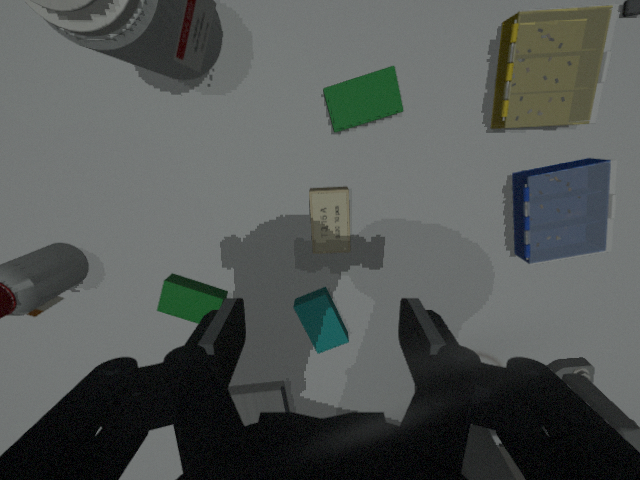

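```bash
python3 - <<'E'
from h import *
T=np.load("T6.npy"); im=cv2.imread("pics/w6.png"); cv2.imwrite("pics/w6c.png",cv2.resize(im[170:270,280:390],None,fx=6,fy=6,interpolation=cv2.INTER_CUBIC))
c=np.array([ray("wrist",u,16,T) for u in [(310,188),(349,187),(351,252),(313,252)]]); print(c.round(1),c.mean(0))
for a,b in ((0,3),(1,2)):
    d=c[b]-c[a]; print(np.degrees(np.arctan2(d[1],d[0])),np.linalg.norm(d))
E
```

```text
[[ 557.5 -324.6   16. ]
 [ 528.5 -325.7   16. ]
 [ 525.2 -274.6   16. ]
 [ 555.1 -274.1   16. ]] [ 541.59466325 -299.73190808   16.        ]
92.67905590696441 50.49215986993509
93.76794461170691 51.1882211054747
```

View pics/w6c.png

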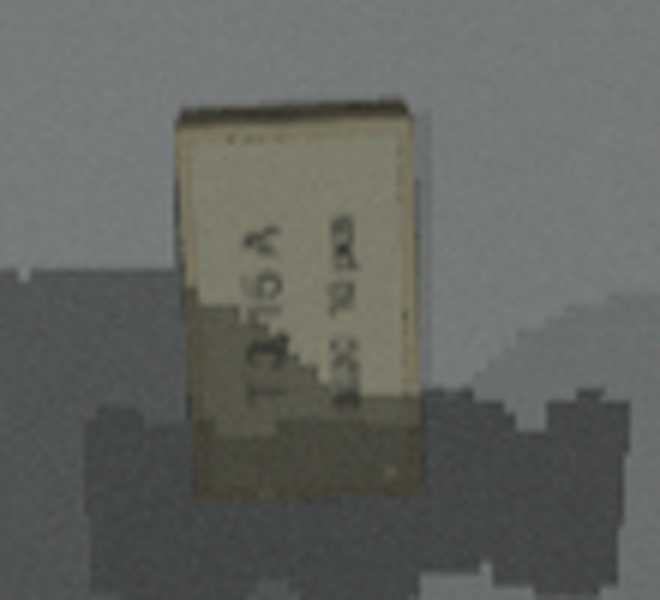

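Call:
arm_command:
  commands: [0.006,0.004,0.03,-1.5,0.005,0.003,0.03,-1,0.002,0.001,0.025,0,0,0,0.015,0,0,0,0.006,0]

```text
clock: 11.25
position: [545.9, -300.2, 24.7]
ee_rot: [0.728, -0.686, 0.007, -0.011]
contact_force: [-0.2, -0.4, -0.7]
gripper_width: 68.6
```

```bash
python3 - <<'E'
from h import *
st()
E
```

```text
t 11.25 pos [ 545.9 -300.2   24.7] x [ 0.06  -0.998 -0.005] z [ 0.025  0.006 -1.   ] yaw -86.57 F [-0.2 -0.4 -0.7] w 68.6 j6 0.323
```

Call:
arm_command:
  commands: [0,0.003,0.008,0,0,0.001,0.006,0,0,0,0.003,0,0,0,0,0,0,0,0,0]

```text
clock: 11.75
position: [543.6, -300.2, 8.2]
ee_rot: [0.728, -0.685, 0.008, -0.011]
contact_force: [0.6, 0.1, -0.3]
gripper_width: 68.4
```

```bash
python3 - <<'E'
from h import *
st()
im=arm.get_image("wrist"); cv2.imwrite("pics/w7.png",im[:,:,::-1])
E
```

```text
t 11.75 pos [ 543.6 -300.2    8.2] x [ 0.061 -0.998 -0.003] z [ 0.028  0.005 -1.   ] yaw -86.5 F [ 0.6  0.1 -0.3] w 68.4 j6 0.325
```

View pics/w7.png

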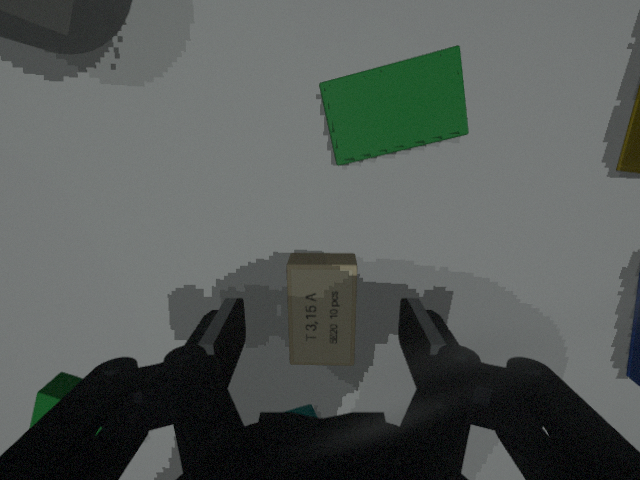

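Pack lies aligned between the fingers, spanning columns 288–357. I lower slightly more and close.

Call:
arm_command:
  commands: [0,0,0.004,0,0,0,0.001,0,0,0,0,0,0,0,0,0,0,0,0,0]
  jaw: 0.0

```text
clock: 12.3
position: [544.9, -300.5, 4.7]
ee_rot: [0.728, -0.685, 0.01, -0.012]
contact_force: [-0.8, -0.8, -0.9]
gripper_width: 28.2
```

Call:
arm_command:
  commands: [0,0,0,0,0,0,0,0,0,0,-0.01,0,0,0,-0.02,0,0,0,-0.02,0]
  jaw: 0.0

```text
clock: 12.8
position: [540.8, -299.9, 53.3]
ee_rot: [0.728, -0.685, 0.006, -0.01]
contact_force: [0.2, -0.8, 0.4]
gripper_width: 28.4
```

```bash
python3 - <<'E'
from h import *
st()
im=arm.get_image("wrist"); cv2.imwrite("pics/w8.png",im[:,:,::-1])
im=arm.get_image("side"); cv2.imwrite("pics/s8.png",im[:,:,::-1])
E
```

```text
t 12.8 pos [ 540.8 -299.9   53.3] x [ 0.061 -0.998 -0.005] z [ 0.023  0.006 -1.   ] yaw -86.51 F [ 0.2 -0.8  0.4] w 28.4 j6 0.324
```

View pics/w8.png

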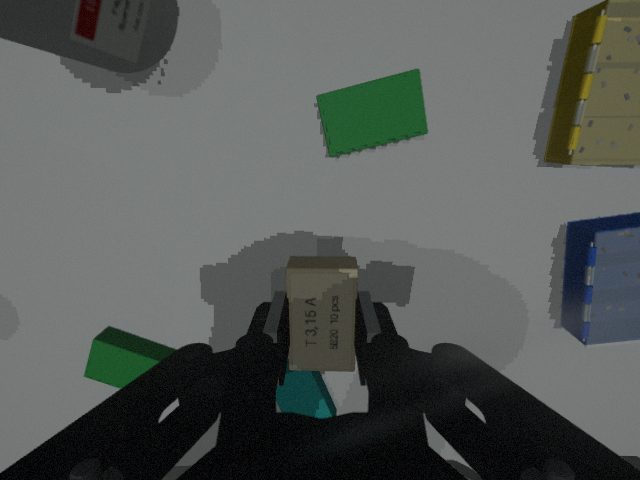

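Call:
arm_command:
  commands: [-0.025,-0.012,-0.01,0,-0.034,-0.016,0,-1,-0.034,-0.017,0,-1,-0.034,-0.018,0,-1,-0.034,-0.018,0,-1]
  jaw: 0.0

```text
clock: 13.4
position: [609.9, -133.0, 69.1]
ee_rot: [0.749, -0.662, 0.01, -0.012]
contact_force: [0.4, -0.9, -0.7]
gripper_width: 28.4
```

```bash
python3 - <<'E'
from h import *
st()
E
```

```text
t 13.4 pos [ 609.9 -133.    69.1] x [ 0.123 -0.992 -0.001] z [ 0.03   0.004 -1.   ] yaw -82.94 F [ 0.4 -0.9 -0.7] w 28.4 j6 0.083
```

Call:
arm_command:
  commands: [-0.02,-0.011,0,-1,-0.012,-0.008,0.005,-0.5,-0.002,-0.002,0.008,0,0,0,0.006,0,0,0,0,0]
  jaw: 0.0

```text
clock: 13.9
position: [627.3, -91.4, 47.3]
ee_rot: [0.76, -0.65, 0.009, -0.011]
contact_force: [-0.2, 0.2, -0.8]
gripper_width: 28.1
```

```bash
python3 - <<'E'
from h import *
st()
T=arm.camera_info("wrist")["world_from_camera"]; np.save("T9.npy",T)
im=arm.get_image("wrist"); cv2.imwrite("pics/w9.png",im[:,:,::-1])
im=arm.get_image("side"); cv2.imwrite("pics/s9.png",cv2.resize(im[220:420,200:450,::-1],None,fx=3,fy=3,interpolation=cv2.INTER_CUBIC))
im=arm.get_image("top"); cv2.imwrite("pics/t9.png",cv2.resize(im[150:320,160:400,::-1],None,fx=3.3,fy=3.3,interpolation=cv2.INTER_CUBIC))
print(net("side","gate"),net("side","pack_center"))
E
```

```text
t 13.9 pos [627.3 -91.4  47.3] x [ 0.154 -0.988 -0.001] z [ 0.027  0.005 -1.   ] yaw -81.14 F [-0.2  0.2 -0.8] w 28.1 j6 0.047
[(0.86, [617.2, -20.8, 12.9])] [(0.88, [631.4, -91.5, 52.4]), (0.76, [545.9, -209.6, 12.3]), (0.72, [658.4, -228.9, 7.7])]
```

View pics/w9.png

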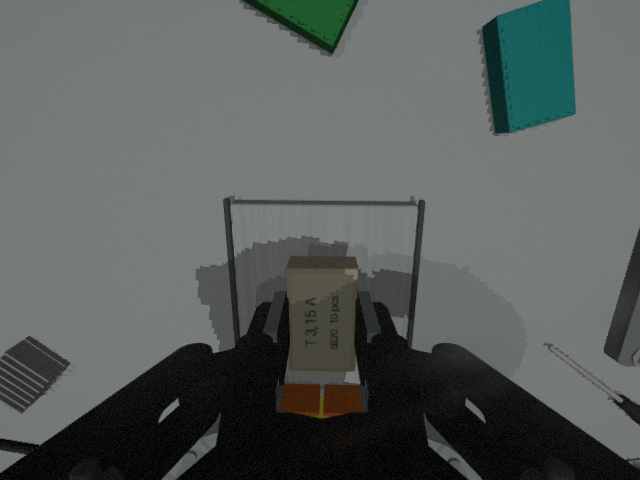

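View pics/s9.png

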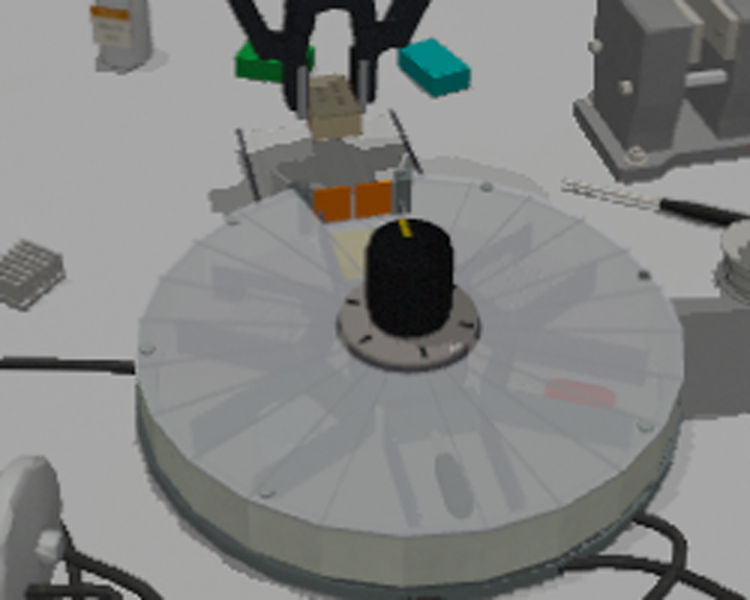

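View pics/t9.png

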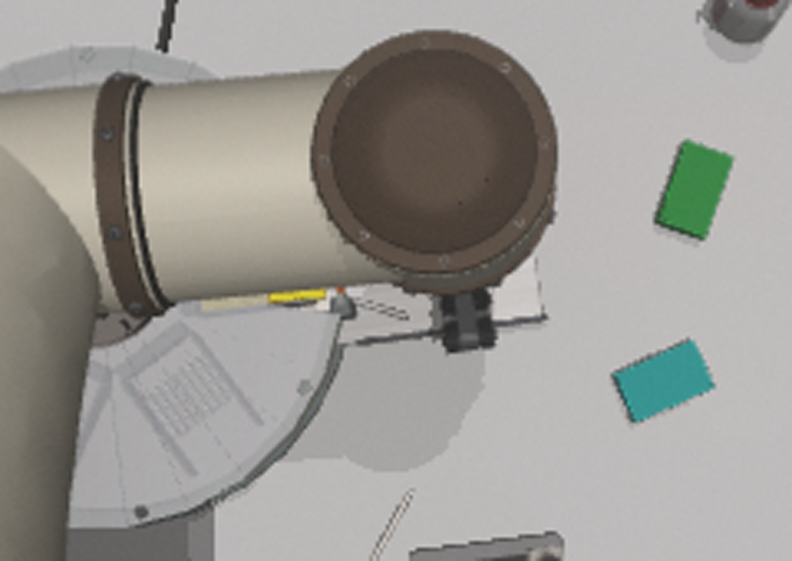

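Call:
arm_command:
  commands: [0,0,0.01,0,0,0,0.008,0,0,0,0.004,0,0,0,0,0,0,0,0,0]
  jaw: 0.0

```text
clock: 14.65
position: [629.1, -92.4, 25.6]
ee_rot: [0.759, -0.651, 0.01, -0.012]
contact_force: [-0.7, -0.9, -0.2]
gripper_width: 28.2
```

```bash
python3 - <<'E'
from h import *
st()
E
```

```text
t 14.65 pos [629.1 -92.4  25.6] x [ 0.153 -0.988 -0.   ] z [ 0.031  0.005 -0.999] yaw -81.22 F [-0.7 -0.9 -0.2] w 28.2 j6 0.047
```

Call:
arm_command:
  commands: [0,0.002,0.003,0,0,0.001,0.002,0,0,0,0.001,0,0,0,0,0,0,0,0,0]
  jaw: 0.0

```text
clock: 15.15
position: [626.4, -92.6, 19.5]
ee_rot: [0.759, -0.651, 0.011, -0.012]
contact_force: [0.5, 0.3, -0.2]
gripper_width: 28.2
```

```bash
python3 - <<'E'
from h import *
st()
E
```

```text
t 15.15 pos [626.4 -92.6  19.5] x [ 0.153 -0.988  0.   ] z [ 0.032  0.005 -0.999] yaw -81.2 F [ 0.5  0.3 -0.2] w 28.2 j6 0.048
```

Call:
arm_command:
  commands: [0,0,0,0,0,0,0,0,0,0,0,0,0,0,0,0,0,0,0,0]
  jaw: 0.7

```text
clock: 15.65
position: [627.0, -92.6, 20.2]
ee_rot: [0.759, -0.651, 0.011, -0.013]
contact_force: [0.6, -0.1, 0.5]
gripper_width: 59.6
```

Call:
arm_command:
  commands: [0,0,-0.01,0,0,0,-0.02,0,0,0,-0.02,0,0,0,-0.01,0,0,0,0,0]

```text
clock: 16.15
position: [625.0, -93.0, 84.0]
ee_rot: [0.759, -0.65, 0.011, -0.013]
contact_force: [-0.4, -0.4, -0.2]
gripper_width: 59.8
```

```bash
python3 - <<'E'
from h import *
st()
T=arm.camera_info("wrist")["world_from_camera"]; np.save("T10.npy",T)
im=arm.get_image("wrist"); cv2.imwrite("pics/w10.png",im[:,:,::-1])
E
```

```text
t 16.15 pos [625. -93.  84.] x [ 0.153 -0.988  0.001] z [ 0.034  0.005 -0.999] yaw -81.17 F [-0.4 -0.4 -0.2] w 59.8 j6 0.047
```

View pics/w10.png

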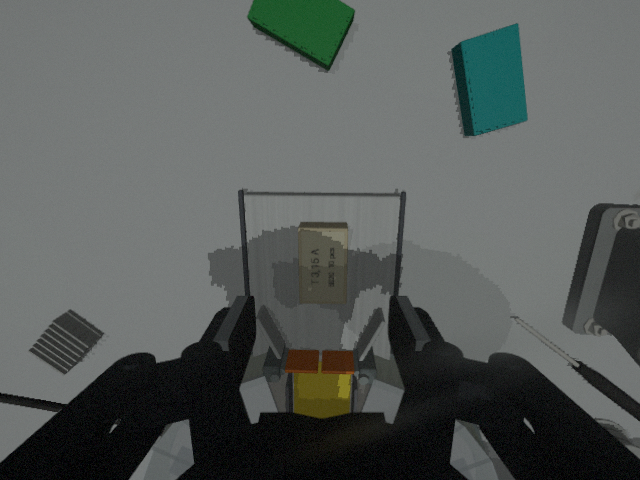

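```bash
python3 - <<'E'
from h import *
T=np.load("T10.npy")
c=np.array([ray("wrist",u,30,T) for u in [(300,228),(347,228),(346.5,303),(299.5,303)]]);m=c.mean(0);print(c.round(1),m)
for a,b in((0,3),(1,2)):
    d=c[b]-c[a];print(np.degrees(np.arctan2(d[1],d[0])),np.linalg.norm(d))
e=[ray("wrist",u,14,T) for u in [(242,193),(403,193)]];print(np.round(e,1),np.linalg.norm(e[0]-e[1]))
f=[ray("wrist",u,37,T) for u in [(288,351),(355,351),(320,351)]];print("flaptop",np.round(f,1))
y=[ray("wrist",u,14,T) for u in [(292,415),(352,415),(294,374),(352,374)]];print(np.round(y,1))
mid=(e[0]+e[1])/2; ax=np.array([597.5,106,0]); d=ax-mid; print(np.degrees(np.arctan2(d[1],d[0])),np.linalg.norm(d[:2]))
u=np.array([-.151,.9885]);n=np.array([-.9885,-.151]); g=np.array([616.5,-23])
for nm,P in (("pack",m),("apend",mid),("flapmid",f[2]),("flapL",f[0]),("flapR",f[1]),("axis",ax),("bay",np.mean(y,0))): print(nm,((P[:2]-g)@u).round(1),((P[:2]-g)@n).round(1))
E
```

```text
[[ 642.  -113.1   30. ]
 [ 614.6 -117.6   30. ]
 [ 606.4  -69.3   30. ]
 [ 635.7  -64.3   30. ]] [624.67446663 -91.10709081  30.        ]
97.34763668783371 49.25278636928104
99.67371743075189 48.97903186946034
[[ 681.8 -125.2   14. ]
 [ 583.3 -141.    14. ]] 99.73580226930419
flaptop [[638.3 -32.9  37. ]
 [596.  -40.4  37. ]
 [618.  -36.5  37. ]]
[[629.   39.3  14. ]
 [583.9  30.9  14. ]
 [632.3   2.1  14. ]
 [590.4  -5.5  14. ]]
98.33000293769847 241.64552881492673
pack -68.6 2.2
apend -111.2 0.8
flapmid -13.6 0.5
flapL -13.1 -20.0
flapR -14.2 22.9
axis 130.4 -0.7
bay 40.4 1.5
```

Call:
arm_command:
  commands: [0.015,0,0,0,0.015,0,0,0,0.012,0.001,0,0,0.004,0.001,0.005,0,0,0,0.01,0]
  jaw: 0.0

```text
clock: 16.7
position: [629.6, -143.7, 65.3]
ee_rot: [0.759, -0.651, 0.01, -0.012]
contact_force: [0.3, 0.7, -0.0]
gripper_width: 0.0
```

```bash
cat >> h.py <<'E'
def gp():
    s=st(); u=np.array([-.151,.9885]);n=np.array([-.9885,-.151]); g=np.array([616.5,-23]); d=s["position"][:2]-g
    f=s["contact_force"][:2]
    print("gate-frame along",round(d@u,1),"lat",round(d@n,1),"z",round(s["position"][2],1),"F along",round(f@u,1))
E
python3 - <<'E'
from h import *
gp()
E
```

```text
t 16.7 pos [ 629.6 -143.7   65.3] x [ 0.152 -0.988 -0.   ] z [ 0.03   0.005 -1.   ] yaw -81.28 F [ 0.3  0.7 -0. ] w 0.0 j6 0.132
gate-frame along -121.2 lat 5.3 z 65.3 F along 0.7
```

Call:
arm_command:
  commands: [-0.002,-0.001,0.014,0,0,-0.001,0.014,0,0,0,0.008,0,0,0,0.003,0,0,0,0,0]
  jaw: 0.0

```text
clock: 17.2
position: [629.6, -140.1, 17.9]
ee_rot: [0.759, -0.651, 0.006, -0.009]
contact_force: [-0.1, 0.6, 0.2]
gripper_width: 0.3
```

```bash
python3 - <<'E'
from h import *
gp()
im=arm.get_image("wrist"); cv2.imwrite("pics/w11.png",im[:,:,::-1])
E
```

```text
t 17.2 pos [ 629.6 -140.1   17.9] x [ 0.152 -0.988 -0.002] z [ 0.021  0.005 -1.   ] yaw -81.27 F [-0.1  0.6  0.2] w 0.3 j6 0.128
gate-frame along -117.8 lat 4.7 z 17.9 F along 0.6
```

View pics/w11.png

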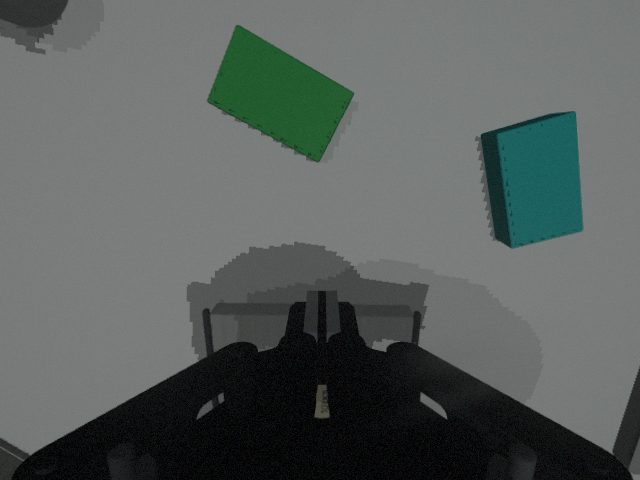

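Call:
arm_command:
  commands: [-0.002,-0.002,-0.001,0,-0.004,-0.001,0,0,-0.005,0,0,0,-0.006,0,0,0,-0.006,0,0,0]
  jaw: 0.0

```text
clock: 17.75
position: [631.0, -115.3, 22.0]
ee_rot: [0.759, -0.651, 0.008, -0.011]
contact_force: [-0.2, -0.5, -0.6]
gripper_width: -0.2
```

```bash
python3 - <<'E'
from h import *
gp()
E
```

```text
t 17.75 pos [ 631.  -115.3   22. ] x [ 0.152 -0.988 -0.001] z [ 0.027  0.005 -1.   ] yaw -81.26 F [-0.2 -0.5 -0.6] w -0.2 j6 0.087
gate-frame along -93.5 lat -0.4 z 22.0 F along -0.4
```

Call:
arm_command:
  commands: [-0.005,0.001,0.002,0,-0.005,0,0,0,-0.005,0,0,0,-0.003,0,0,0,0,0,0,0]
  jaw: 0.0

```text
clock: 18.25
position: [626.8, -94.7, 20.3]
ee_rot: [0.759, -0.65, 0.009, -0.011]
contact_force: [0.4, 0.4, -0.3]
gripper_width: 0.1
```

```bash
python3 - <<'E'
from h import *
gp()
im=arm.get_image("side"); cv2.imwrite("pics/s12.png",cv2.resize(im[220:380,220:420,::-1],None,fx=4,fy=3.75,interpolation=cv2.INTER_CUBIC))
im=arm.get_image("wrist"); cv2.imwrite("pics/w12.png",im[:,:,::-1])
E
```

```text
t 18.25 pos [626.8 -94.7  20.3] x [ 0.154 -0.988 -0.001] z [ 0.027  0.005 -1.   ] yaw -81.16 F [ 0.4  0.4 -0.3] w 0.1 j6 0.053
gate-frame along -72.5 lat 0.6 z 20.3 F along 0.3
```

View pics/s12.png

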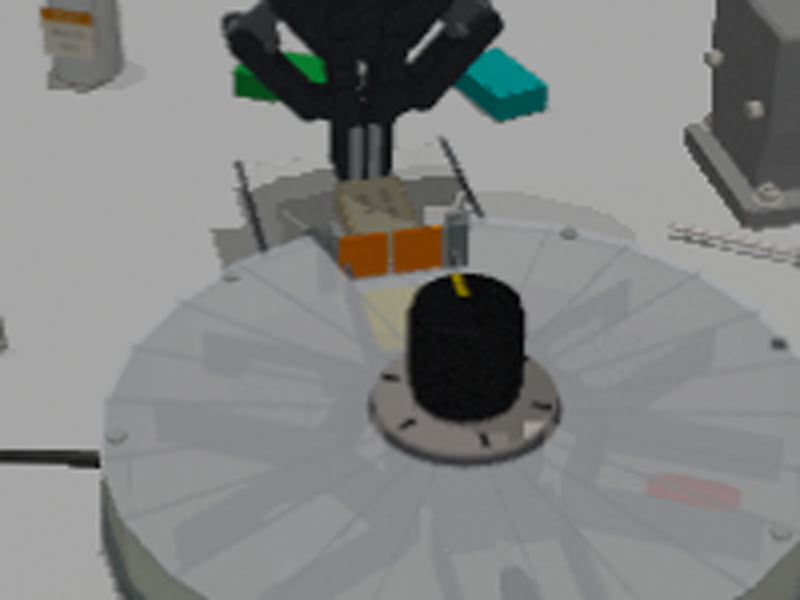

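View pics/w12.png

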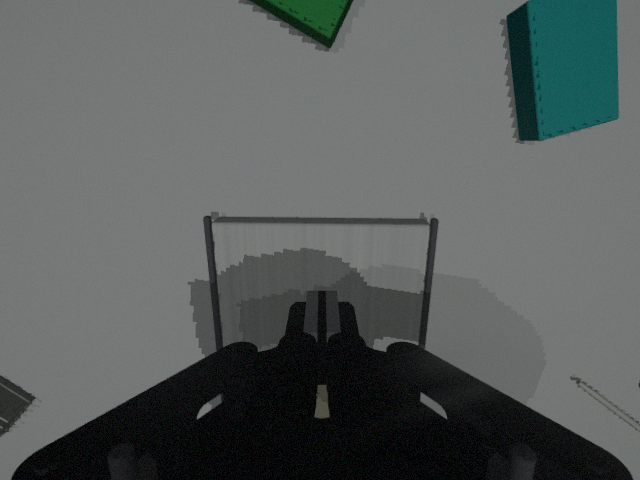

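Call:
arm_command:
  commands: [-0.006,-0.001,0,0,-0.006,0,0,0,-0.006,0,0,0,-0.006,0,0,0,-0.006,0,0,0]
  jaw: 0.0

```text
clock: 18.85
position: [623.9, -66.4, 20.8]
ee_rot: [0.759, -0.651, 0.01, -0.01]
contact_force: [0.4, -3.3, -0.4]
gripper_width: 0.3
```

```bash
python3 - <<'E'
from h import *
gp()
im=arm.get_image("side"); cv2.imwrite("pics/s13.png",cv2.resize(im[220:380,220:420,::-1],None,fx=4,fy=3.75,interpolation=cv2.INTER_CUBIC))
E
```

```text
t 18.85 pos [623.9 -66.4  20.8] x [ 0.152 -0.988  0.002] z [ 0.029  0.003 -1.   ] yaw -81.28 F [ 0.4 -3.3 -0.4] w 0.3 j6 -0.002
gate-frame along -44.0 lat -0.8 z 20.8 F along -3.4
```

View pics/s13.png

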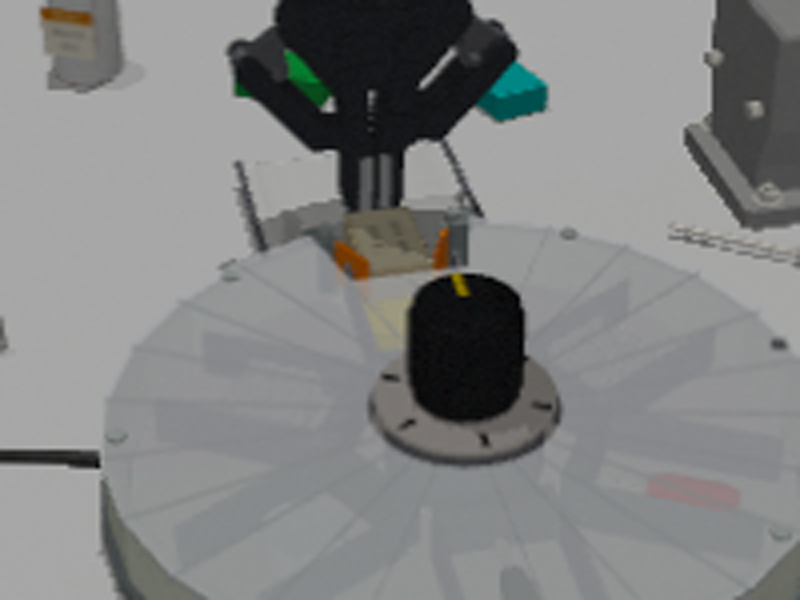

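Call:
arm_command:
  commands: [-0.005,0.001,0,0,-0.005,0,0,0,-0.005,0,0,0,-0.005,0,0,0,-0.005,0,0,0]
  jaw: 0.0

```text
clock: 19.4
position: [618.1, -37.7, 20.5]
ee_rot: [0.759, -0.651, 0.009, -0.011]
contact_force: [0.7, -1.1, -0.2]
gripper_width: -0.0
```

```bash
python3 - <<'E'
from h import *
gp()
im=arm.get_image("side"); cv2.imwrite("pics/s14.png",cv2.resize(im[220:380,220:420,::-1],None,fx=4,fy=3.75,interpolation=cv2.INTER_CUBIC))
E
```

```text
t 19.4 pos [618.1 -37.7  20.5] x [ 0.152 -0.988  0.   ] z [ 0.028  0.004 -1.   ] yaw -81.23 F [ 0.7 -1.1 -0.2] w -0.0 j6 -0.05
gate-frame along -14.7 lat 0.6 z 20.5 F along -1.2
```

View pics/s14.png

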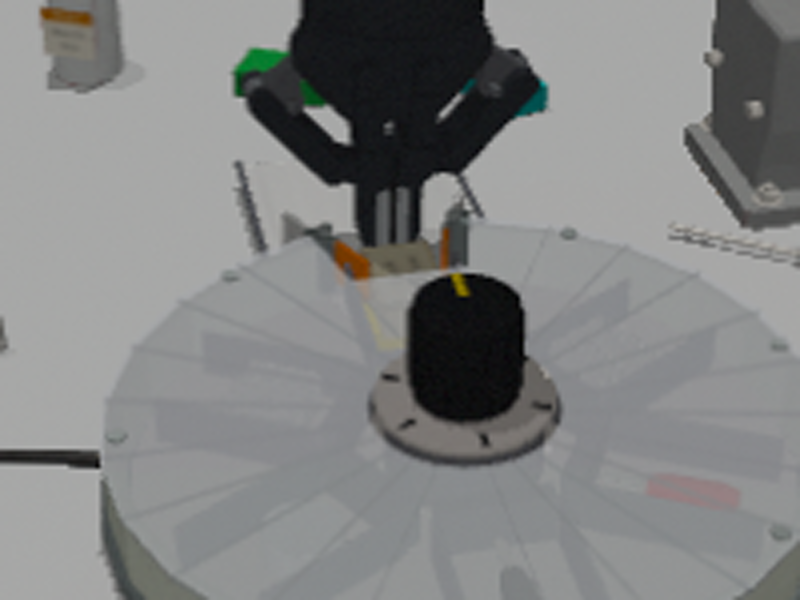

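Call:
arm_command:
  commands: [-0.004,0,0,0,-0.004,0,0,0,-0.003,0,0,0,-0.002,0,0,0,-0.001,0,0,0]
  jaw: 0.0

```text
clock: 19.95
position: [615.7, -21.7, 20.5]
ee_rot: [0.759, -0.651, 0.009, -0.011]
contact_force: [0.4, -1.0, 0.7]
gripper_width: 0.1
```

```bash
python3 - <<'E'
from h import *
gp()
E
```

```text
t 19.95 pos [615.7 -21.7  20.5] x [ 0.153 -0.988  0.   ] z [ 0.028  0.004 -1.   ] yaw -81.18 F [ 0.4 -1.   0.7] w 0.1 j6 -0.077
gate-frame along 1.4 lat 0.6 z 20.5 F along -1.0
```

Call:
arm_command:
  commands: [-0.002,0,0,0,-0.002,0,0,0,-0.002,0,0,0,-0.002,0,0,0,-0.001,0,0,0]
  jaw: 0.0

```text
clock: 20.45
position: [614.3, -12.6, 20.5]
ee_rot: [0.759, -0.651, 0.009, -0.011]
contact_force: [1.5, -2.4, 0.7]
gripper_width: -0.3
```

```bash
python3 - <<'E'
from h import *
gp()
E
```

```text
t 20.45 pos [614.3 -12.6  20.5] x [ 0.153 -0.988  0.   ] z [ 0.028  0.004 -1.   ] yaw -81.21 F [ 1.5 -2.4  0.7] w -0.3 j6 -0.094
gate-frame along 10.6 lat 0.6 z 20.5 F along -2.6
```

Call:
arm_command:
  commands: [-0.001,0,0,0,-0.001,0,0,0,-0.001,0,0,0,-0.001,0,0,0,-0.001,0,0,0]
  jaw: 0.0

```text
clock: 20.95
position: [613.3, -7.6, 20.4]
ee_rot: [0.759, -0.651, 0.009, -0.01]
contact_force: [0.1, -1.0, 0.0]
gripper_width: 0.2
```

```bash
python3 - <<'E'
from h import *
gp()
E
```

```text
t 20.95 pos [613.3  -7.6  20.4] x [ 0.152 -0.988  0.   ] z [ 0.027  0.004 -1.   ] yaw -81.23 F [ 0.1 -1.   0. ] w 0.2 j6 -0.104
gate-frame along 15.7 lat 0.9 z 20.4 F along -1.0
```

Call:
arm_command:
  commands: [-0.001,0,0,0,-0.001,0,0,0,-0.001,0,0,0,-0.001,0,0,0,-0.001,0,0,0]
  jaw: 0.0

```text
clock: 21.45
position: [611.8, -4.0, 20.5]
ee_rot: [0.759, -0.651, 0.009, -0.009]
contact_force: [2.2, -8.1, 0.2]
gripper_width: 0.1
```

```bash
python3 - <<'E'
from h import *
gp()
im=arm.get_image("side"); cv2.imwrite("pics/s15.png",cv2.resize(im[220:380,220:420,::-1],None,fx=4,fy=3.75,interpolation=cv2.INTER_CUBIC))
E
```

```text
t 21.45 pos [611.8  -4.   20.5] x [ 0.153 -0.988  0.002] z [ 0.025  0.001 -1.   ] yaw -81.21 F [ 2.2 -8.1  0.2] w 0.1 j6 -0.113
gate-frame along 19.5 lat 1.8 z 20.5 F along -8.4
```

View pics/s15.png

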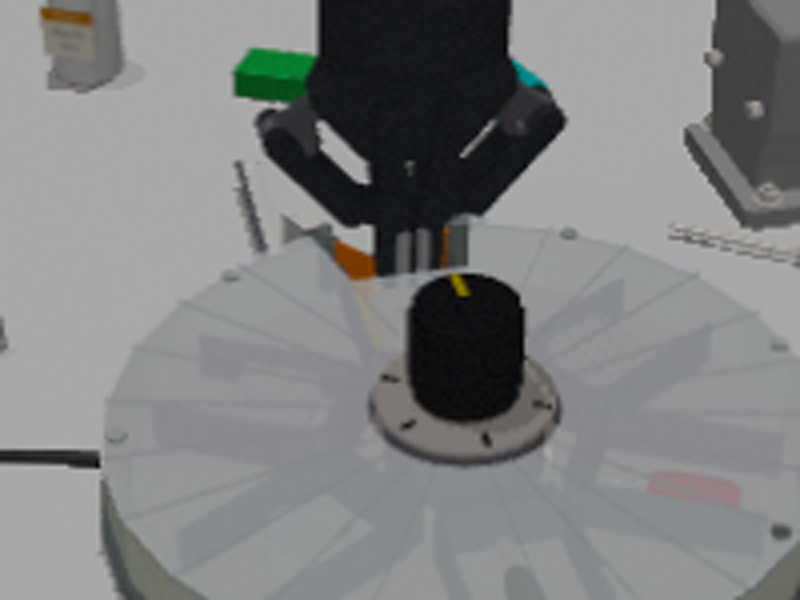

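Call:
arm_command:
  commands: [-0.001,0,0,0,-0.001,0,0,0,-0.001,0,0,0,-0.001,0,0,0,-0.001,0,0,0]
  jaw: 0.0

```text
clock: 22.0
position: [611.8, -4.1, 20.5]
ee_rot: [0.759, -0.651, 0.011, -0.007]
contact_force: [1.9, -8.3, -1.3]
gripper_width: 0.1
```

```bash
python3 - <<'E'
from h import *
gp()
E
```

```text
t 22.0 pos [611.8  -4.1  20.5] x [ 0.151 -0.988  0.007] z [ 0.026 -0.004 -1.   ] yaw -81.3 F [ 1.9 -8.3 -1.3] w 0.1 j6 -0.123
gate-frame along 19.4 lat 1.8 z 20.5 F along -8.5
```

Call:
arm_command:
  commands: [0.002,0,0,0,0.001,0,0,0,0,0,-0.005,0,0,0,-0.01,0,0,0,-0.02,0]
  jaw: 0.0

```text
clock: 22.5
position: [609.4, -5.2, 54.0]
ee_rot: [0.759, -0.652, 0.008, -0.006]
contact_force: [0.5, 0.4, 0.3]
gripper_width: -0.1
```

```bash
python3 - <<'E'
from h import *
gp()
E
```

```text
t 22.5 pos [609.4  -5.2  54. ] x [ 0.151 -0.989  0.005] z [ 0.02  -0.002 -1.   ] yaw -81.33 F [0.5 0.4 0.3] w -0.1 j6 -0.117
gate-frame along 18.6 lat 4.3 z 54.0 F along 0.3
```

Call:
arm_command:
  commands: [0,0,-0.02,0,0.01,0,-0.03,0,0.02,0,-0.03,0,0.03,0,-0.03,0,0.03,0,-0.01,0]
  jaw: 0.0

```text
clock: 23.0
position: [622.7, -92.5, 186.2]
ee_rot: [0.761, -0.648, 0.012, -0.009]
contact_force: [0.4, -1.0, 0.2]
gripper_width: -0.1
```

Call:
arm_command:
  commands: [0.02,0,0,0,0,0,0,0,0,0,0,0,0,0,0,0,0,0,0,0]
  jaw: 0.0

```text
clock: 23.5
position: [627.6, -114.7, 193.3]
ee_rot: [0.761, -0.649, 0.016, -0.012]
contact_force: [-1.0, -0.5, 0.6]
gripper_width: 0.3
```

```bash
python3 - <<'E'
from h import *
gp()
T=arm.camera_info("wrist")["world_from_camera"]; np.save("T16.npy",T)
im=arm.get_image("wrist"); cv2.imwrite("pics/w16.png",im[:,:,::-1])
im=arm.get_image("side"); cv2.imwrite("pics/s16.png",cv2.resize(im[220:380,220:420,::-1],None,fx=4,fy=3.75,interpolation=cv2.INTER_CUBIC))
im=arm.get_image("top"); cv2.imwrite("pics/t16.png",im[:,:,::-1])
E
```

```text
t 23.5 pos [ 627.6 -114.7  193.3] x [ 0.157 -0.988  0.009] z [ 0.04  -0.003 -0.999] yaw -80.96 F [-1.  -0.5  0.6] w 0.3 j6 0.08
gate-frame along -92.3 lat 2.9 z 193.3 F along -0.4
```

View pics/w16.png

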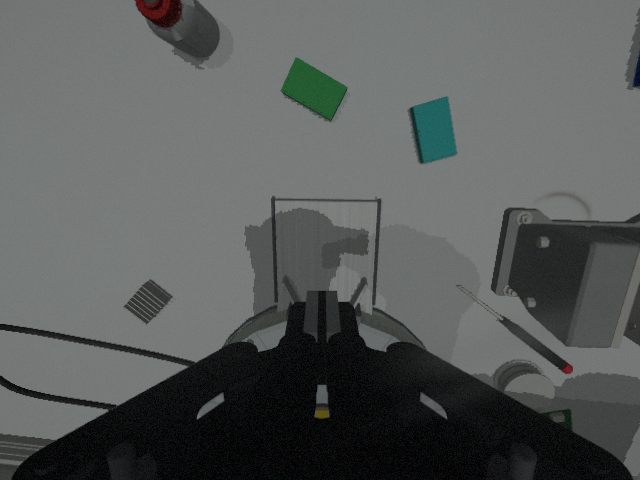

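View pics/s16.png

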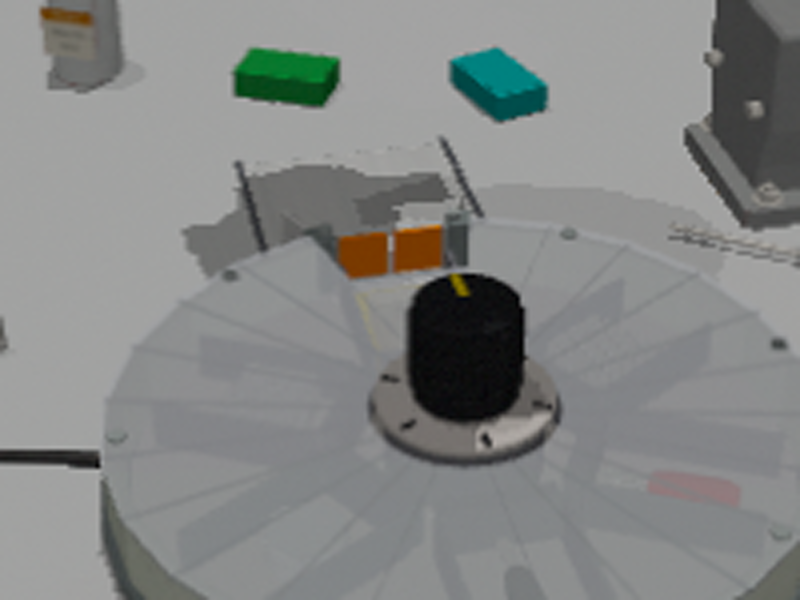

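View pics/t16.png

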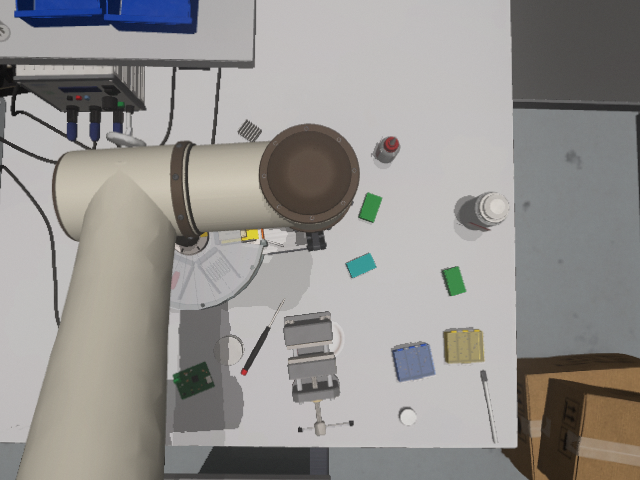

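Call:
arm_command:
  commands: [0.04,0.01,0,0,0.04,0.01,0,0,0.04,0.01,0,0,0.04,0.01,0,0,0.03,0,0,0]
  jaw: 0.0

```text
clock: 24.15
position: [619.8, -307.6, 192.3]
ee_rot: [0.765, -0.644, 0.015, -0.012]
contact_force: [0.5, 0.9, 0.7]
gripper_width: 0.0
```

Call:
arm_command:
  commands: [0,0,0,0,0,0,0,0,0,0,0,0,0,0,0,0,0,0,0,0]
  jaw: 0.0

```text
clock: 24.65
position: [619.5, -308.0, 190.3]
ee_rot: [0.764, -0.644, 0.014, -0.011]
contact_force: [-1.0, 0.2, 0.5]
gripper_width: 0.3
```

```bash
python3 - <<'E'
from h import *
gp()
im=arm.get_image("top"); cv2.imwrite("pics/t17.png",cv2.resize(im[180:290,140:340,::-1],None,fx=4,fy=4,interpolation=cv2.INTER_CUBIC))
print(net("top","empty_bay"),net("top","pack_center",6),net("top","gate"))
E
```

```text
t 24.65 pos [ 619.5 -308.   190.3] x [ 0.169 -0.986  0.007] z [ 0.035 -0.001 -0.999] yaw -80.28 F [-1.   0.2  0.5] w 0.3 j6 0.405
gate-frame along -282.2 lat 40.1 z 190.3 F along 0.4
[(0.94, [607.2, 30.8, 22.6]), (0.69, [804.0, 7.5, -4.7])] [(0.81, [522.1, -385.9, 10.2]), (0.66, [613.1, 30.2, 24.8])] []
```

View pics/t17.png

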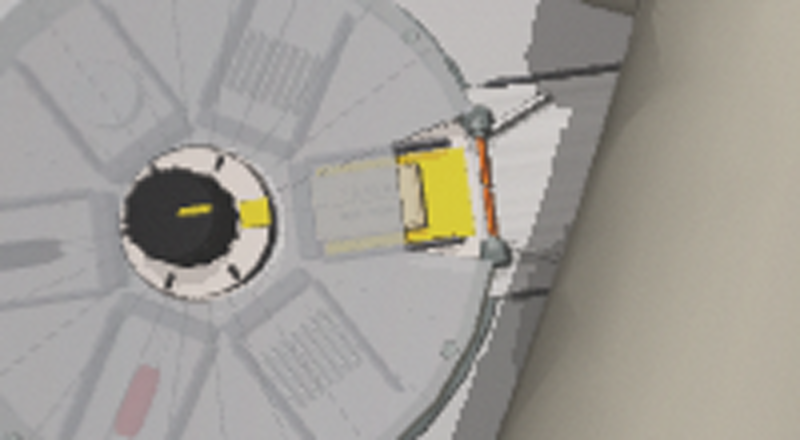

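```bash
python3 - <<'E'
from h import *
f=lambda u,v,z: ray("top",(140+u/4,180+v/4),z)
p=f(477,121,43);q=f(494,250,43);g=((p+q)/2)[:2]; d=(p-q)[:2]; d/=np.linalg.norm(d); 
u=np.array([-d[1],d[0]]); u=u if u[1]>0 else -u
for u in (u,np.array([-.151,.9885])):
    n=np.array([-u[1],u[0]])
    print("g",g)
    for nm,P in (("bayTL",f(316,168,14)),("bayBL",f(322,254,14)),("bayTR",f(467,150,14)),("bayBR",f(475,236,14)),("packouttop",f(419,166,30)),("packoutbot",f(426,228,30))): print(nm,((P[:2]-g)@u).round(1),((P[:2]-g)@n).round(1))
E
```

```text
g [616.8536745  -24.42717478]
bayTL 80.5 -22.3
bayBL 82.7 18.4
bayTR 9.0 -21.0
bayBR 10.5 19.9
packouttop 30.4 -14.6
packoutbot 30.9 14.4
g [616.8536745  -24.42717478]
bayTL 80.5 -22.1
bayBL 82.7 18.6
bayTR 9.0 -21.0
bayBR 10.5 19.9
packouttop 30.5 -14.5
packoutbot 30.9 14.5
```

```bash
python3 - <<'E'
from bench import arm
print(arm.job_done())
E
```

```text
the job is handed in; nothing more can be done
None
```

The fuse pack is home in the yellow bay, the bay faces the gate and both flaps are shut. I handed the job in at about 25 s of the 64 s allowed.

- **Turning:** I turned the carousel clockwise by the knob, about 148°, until the yellow bay faced the gate.
- **Pack:** I set the pack down on the apron and pushed it in with closed fingers until it stopped at about 8.5 N. It held there with no further travel.
- **Final top view:** The pack's outer end measured about 30.5 mm inside the gate (the task gives 30.5 mm for home) and within 1 mm of the gate's centre line. The bay's centre line was within about 2 mm of it.
- **Bystanders:** In the pictures, the bottle, reel and heat sink look unmoved. I did not measure their positions again.
- **Checks that disagreed:** The last network positions for the bay and pack were a few millimetres off my pixel measurements. The network did not find the gate in that final picture, so I relied on the pixel measurement, the stop position and the force.

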